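Lay the wound bobbins away and zero the counter

ROBOT

A 6-joint arm with a two-finger parallel gripper is mounted at the origin on the work surface. World frame = base frame: x ahead of the robot, y to its left, z up, the work surface at z = 0. Lengths are in m, angles in degrees, forces in N, time in s.
With the tool pointing down it reaches from about 0.35 to 0.975 m from the base axis. Payload 17.4 kg.
Tool frame: the origin (TCP) lies between the finger pads, 19 mm behind the fingertips; this is the grasp point; z points along the fingers, y is the line along which they close (so a half turn about z gives the same grasp; the last joint's range is limited). The gripper opens to 85 mm and grips with 20 to 120 N. Pads are 22 mm wide; open, the fingers measure 114 mm over their backs; the gripper's body (76 mm by 85 mm) begins 54 mm behind the grasp point. The pads swing forward as they close: fully open they stand 13 mm farther back than shut.
Start: joints at [62.235, 6.646, 82.598, -0, 90.757, -2.166], TCP at [0.292, 0.609, 0.25] pointing down, gripper open.
Joint ranges: [-162.19, 162.19], [-47.58, 125.68], [4.15, 143.07], [-65.23, 245.23], [0.69, 171.88], [-170.13, 170.13]. Speed limits (degrees/s): [108.29, 108.29, 127.2, 180, 180, 180].

INTERFACE

Orientations are given as [roll, pitch, yaw] about the fixed x, y, z axes, in that order (R = Rz(yaw) Ry(pitch) Rx(roll)).
In Python, from cell import arm gives the robot as it stands.
- The arm moves only by the tool step_arm, never from a script. Its arguments are lists of equal length, an entry for each row: "offset": the shift along the tool's x, y, z as a fraction of full scale, a list of three; "roll": the turn about the tool's z as a fraction of full scale. In form: {"offset": [[x, y, z], ...], "roll": [roll, ...]}. A call has 1 to 5 rows; each row is the pose to reach, as a shift and turn from the pose commanded when the call began, along the tool's axes at that moment; what a row does not reach only later rows make up. Full scale, the value 1, is 0.1 m for a shift and 60 degrees for a turn. A row lasts 1/8 s, in which the tool goes at most 62.5 mm and 10.7 degrees, less where a joint would pass 70% of its speed; a pose out of reach is approached as far as the arm can. A call with a number of a shift or a turn outside -1 to 1 is refused whole. A call with a gripper value outside its range is refused whole. "fingers" is the closure, from -1 (fully open) to 1 (shut), set as the call begins (left out, the last holds). The fingers move at their own pace and stop on an object; "squeeze" is the grip in N (left out, the last holds). Time passes only in rows, so rows that repeat a pose let the fingers close. It gives the time, the measured TCP pose, the force, the opening and the grip force at its end, in the units of the state.
- arm.get_obs(): the state, without advancing time (a new reading comes with each control period).
- arm.get_image(name): name is "side" or "top" or "wrist"; returns a dict with "pixels" (420x560x3 uint8, red, green, blue), "K" (3x3 intrinsics, pixels), "rvec" (rotation vector, rad) and "tvec" (3), from world to camera coordinates, as OpenCV has them. Camera axes: x right, y down, z forward; pixel columns grow to the right and rows downward; lengths in m; the calibration is good to about 2 mm. The wrist camera is an equidistant fisheye: a pixel r from the principal point sees the ray r / f radians off the axis. A picture is of the moment at which its call begins. There is no depth.
- arm.finish_job(): hands the job in; it is judged then, once.
The state is a dict: "time_s": time; "joints": joint angles; "qd": joint speeds; "effort": joint torques, N m; "ee_pos": TCP position; "orientation": TCP orientation; "force": force on the tool from outside, world axes, zero at the start; "wrist_torque": the same for the moment, N m; "finger_gap": opening from 0.0 (shut) to 1.0 (fully open); "grip_force": force on a finger pad.
Only numpy, scipy, OpenCV 4.12 (cv2) and the standard library are available. Lean on these libraries where they do the work, as an engineer would, in place of code of your own. Each camera call takes 0.05 s, during which the arm holds its last target. There are 200 camera calls.

TASK

The batch is finished. Lay every wound bobbin on its side in the blue cradle rack, one to a bay and fully down in the V-blocks; then switch the counter unit off at its toggle, turn its reset knob back to the zero stop, and switch the unit on again for the next batch. Keep the arm and gripper off the tape roll, the tin and the screwdriver.

Things in the scene. Friction and masses are not known exactly. Their poses are not given: they have to be found in the camera images.
- bobbin0: wound bobbin: a solid copper-coloured winding 38 mm in diameter and 94 mm long between two black octagonal flanges, 50 mm across the flats and 10 mm thick; 110 mm long over all, 0.2 to 0.4 kg, both ends alike. Origin at the centre of the end it stands on at first; its z axis runs along its length, towards the other end. At the start it stands upright on the bench. May be absent.
- bobbin1: wound bobbin: a solid copper-coloured winding 38 mm in diameter and 94 mm long between two black octagonal flanges, 50 mm across the flats and 10 mm thick; 110 mm long over all, 0.2 to 0.4 kg, both ends alike. Origin at the centre of the end it stands on at first; its z axis runs along its length, towards the other end. At the start it stands upright on the bench. May be absent.
- bobbin2: wound bobbin: a solid copper-coloured winding 38 mm in diameter and 94 mm long between two black octagonal flanges, 50 mm across the flats and 10 mm thick; 110 mm long over all, 0.2 to 0.4 kg, both ends alike. Origin at the centre of the end it stands on at first; its z axis runs along its length, towards the other end. At the start it stands upright on the bench. May be absent.
- bobbin0_middle (a point): middle of bobbin0: on its axis, 55 mm from its origin along its z
- bobbin1_middle (a point): middle of bobbin1: on its axis, 55 mm from its origin along its z
- bobbin2_middle (a point): middle of bobbin2: on its axis, 55 mm from its origin along its z
- bay0 (a point): middle of one of the three alike cradle bays, at the point where the middle of a bobbin comes to lie (47 mm above the bench, above the middle of the bay); x runs along the bay, away from the robot, z up. Bays lie side by side, 88 mm apart.
- bay1 (a point): middle of one of the three alike cradle bays, at the point where the middle of a bobbin comes to lie (47 mm above the bench, above the middle of the bay); x runs along the bay, away from the robot, z up. Bays lie side by side, 88 mm apart.
- bay2 (a point): middle of one of the three alike cradle bays, at the point where the middle of a bobbin comes to lie (47 mm above the bench, above the middle of the bay); x runs along the bay, away from the robot, z up. Bays lie side by side, 88 mm apart.
- cradle: blue cradle rack, plate 160 x 270 x 6 mm fixed to the bench, left or right of the bobbins; origin under its middle, x along the bays. Each bay is two pairs of 45 degree slabs forming 90 degree V-blocks for the flanges, 30 to 74 mm before and behind the bay's middle, 39 mm above the bench at the top; within 30 mm of the middle the bay is open down to the plate.
- unit: counter unit: grey box 210 mm (its x) by 130 mm (its y), flat top 60 mm above the bench, fixed; origin in the middle of its underside, x pointing away from the robot, y to the left. The reset knob stands 45 mm before the origin (x = -45 mm, nearer the robot), the toggle 60 mm behind it (x = +60 mm). It may stand left or right of the bobbins.
- knob_grip (a point): on the reset knob's turning axis, 97 mm above the bench, where the TCP belongs to grip it. Black disc 64 mm in diameter, top face 74 mm above the bench, with an upright bar grip 61 mm long and 14 mm thick, top 104 mm above the bench; the point's x runs along the bar and turns with it. A white line on the bar marks the pointer end (point -x).
- knob (a joint): angle of the reset knob in rad: 0 is the zero stop (hard end stop, pointer at the long white tick, towards the robot), grows clockwise seen from above up to 5.0; so it is turned back anticlockwise seen from above. Stiff by friction (0.05 N m), stays where it is left. Starts at 2.8 to 4.6.
- toggle_tip (a point): centre of the black ball (26 mm diameter) at the end of the toggle lever, about 130 mm above the bench; the lever is 55 mm long and pivots 82 mm above the bench at the unit's x = +60 mm, y = 0, swinging in the unit's y-z plane. Its block is 50 mm along the unit's x and 70 mm along y, 85 mm above the bench at its top.
- toggle (a joint): angle of the toggle in rad: 0 is off (leans 0.5 rad towards the unit's -y, the black dot), 1.0 is on (leans 0.5 rad towards +y, the white dot). A light push moves it (0.06 N m of friction), it stays where it is left. Starts on.
- tape: bystander: yellow tape roll lying flat, 90 mm in diameter, 22 mm high; origin in the middle of its underside
- tin: bystander: round tin 60 mm in diameter and 60 mm high; origin in the middle of its underside
- driver: bystander: screwdriver 200 mm long lying on the bench along its x axis; origin under its middle

How it is judged (in metres and radians):
On the way, in this order (a step that is already met when the one before it is completed fails the run):
1. every bobbin lies in a bay of the cradle rack (((distance between bobbin0_middle and bay0 below 0.02 m and angle between the z axis of bobbin0 and the x axis of bay0, either way round below 0.15 rad) or (distance between bobbin0_middle and bay1 below 0.02 m and angle between the z axis of bobbin0 and the x axis of bay1, either way round below 0.15 rad) or (distance between bobbin0_middle and bay2 below 0.02 m and angle between the z axis of bobbin0 and the x axis of bay2, either way round below 0.15 rad)) and ((distance between bobbin1_middle and bay0 below 0.02 m and angle between the z axis of bobbin1 and the x axis of bay0, either way round below 0.15 rad) or (distance between bobbin1_middle and bay1 below 0.02 m and angle between the z axis of bobbin1 and the x axis of bay1, either way round below 0.15 rad) or (distance between bobbin1_middle and bay2 below 0.02 m and angle between the z axis of bobbin1 and the x axis of bay2, either way round below 0.15 rad)) and ((distance between bobbin2_middle and bay0 below 0.02 m and angle between the z axis of bobbin2 and the x axis of bay0, either way round below 0.15 rad) or (distance between bobbin2_middle and bay1 below 0.02 m and angle between the z axis of bobbin2 and the x axis of bay1, either way round below 0.15 rad) or (distance between bobbin2_middle and bay2 below 0.02 m and angle between the z axis of bobbin2 and the x axis of bay2, either way round below 0.15 rad))), for 0.2 s.
2. the counter unit is switched off (value of joint toggle below 0.1 rad), for 0.2 s.
3. with the unit off, the reset knob is back at its zero stop (value of joint knob below 0.07 rad and value of joint toggle below 0.1 rad), for 0.2 s.
At the end, for the whole second after the job is handed in: Every bobbin lies at rest in a bay, its middle within 20 mm of the bay's point and its axis within 0.15 rad of the bay's; the knob is within 0.07 rad of its zero stop; the toggle is on (above 0.9 rad) (all of step 1 and linear speed of each of bobbin0, bobbin1, bobbin2 below 0.03 m/s and value of joint knob below 0.07 rad and value of joint toggle above 0.9 rad); the robot touches nothing.
It fails at once if the robot pushes the tape roll (contact force between any of the fingers, the arm and tape above 2 N).
It fails at once if the robot pushes the tin (contact force between any of the fingers, the arm and tin above 2 N).
It fails at once if the robot pushes the screwdriver (contact force between any of the fingers, the arm and driver above 2 N).
Of bobbin0, bobbin1, bobbin2 only 2 to 3 are there at a start; the rules pass over those that are not, and their reading is None.
At some moment in a run one of bobbin0, bobbin1, bobbin2 may be knocked a few centimetres aside while the robot is not near it.
Once in a run the grip may slacken for a moment while it holds something.
It also fails if it takes over 210 s, if anything falls off the work surface, if the arm or the gripper's body presses on something with over 40 N, if the wrist force passes 120 N, or if a joint passes its speed limit or range.

## Working session

There is one attempt and no reset: what is moved stays moved. The work goes in short steps, Python scripts to look and compute and a tool call to move; the robot and the scene stay as the last step left them, time stands still between calls to the robot, and variables do not carry over. Pictures are saved under pics/ and viewed, at most 14 in all, crops included, and the job is handed in when it is done.

Besides the shell and the picture viewer there is one more tool, called after ">>>" as a command line: name --pt "numbers of a row" for each row, then --argument value for the rest. step_arm: Moves the arm, as the interface text tells. Shift numbers are shares of 0.1 m and turn numbers shares of 60 degrees, none past 1 either way. Its arguments: {"type":"object","properties":{"offset":{"type":"array","items":{"type":"array","items":{"type":"number","minimum":-1,"maximum":1}}},"roll":{"type":"array","items":{"type":"number","minimum":-1,"maximum":1}},"fingers":{"type":"number"},"squeeze":{"type":"number"}},"required":["offset","roll"]}

```bash
ls; mkdir -p pics; cat > h.py <<'E'
import numpy as np, cv2
from cell import arm
def cam(n):
    d=arm.get_image(n); d['R']=cv2.Rodrigues(np.array(d['rvec'],float))[0]; d['t']=np.array(d['tvec'],float).ravel(); d['K']=np.array(d['K'],float); d['n']=n
    return d
def save(d,f): cv2.imwrite('pics/'+f,cv2.cvtColor(d['pixels'],cv2.COLOR_RGB2BGR))
def ray(d,u,v):
    K=d['K']; x=np.array([(u-K[0,2])/K[0,0],(v-K[1,2])/K[1,1]])
    if d['n']=='wrist':
        r=np.hypot(*x); r=max(r,1e-9); c=np.array([*(x/r*np.sin(r)),np.cos(r)])
    else: c=np.array([*x,1.])
    return -d['R'].T@d['t'], d['R'].T@c
def onz(d,u,v,z):
    o,r=ray(d,u,v); return o+r*(z-o[2])/r[2]
def proj(d,p):
    c=d['R']@np.array(p,float)+d['t']; q=d['K']@c; return q[:2]/q[2]
E
python3 - <<'E'
from h import *
print(arm.get_obs())
for n in ['side','top']:
    d=cam(n); save(d,n+'0.png'); print(n,d['K'],-d['R'].T@d['t'],d['R'][2])
E
```

```text
pics
{'time_s': 0.0, 'joints': array([ 6.22344832e+01,  6.67584202e+00,  8.26377061e+01,  6.41768772e-04,
        9.07566695e+01, -2.16439225e+00]), 'qd': array([-0.03482559,  0.01532058,  0.01050175, -0.01909159,  0.01396332,
       -0.04347598]), 'effort': array([-3.44888969e-03, -7.31987643e+01, -6.32478833e+01, -1.62128490e-04,
        6.54659336e-03, -7.88454827e-05]), 'ee_pos': array([0.29157727, 0.60857786, 0.24922071]), 'orientation': array([-1.79929857e+02, -3.29315954e-03,  1.54398882e+02]), 'force': array([0.50916413, 0.36931103, 1.00453746]), 'wrist_torque': array([ 0.04478688,  0.00914461, -0.02075262]), 'grip_force': 0.0, 'finger_gap': 0.998590574972648}
side [[533.38765879   0.         280.57443228]
 [  0.         533.38765879 202.44085876]
 [  0.           0.           1.        ]] [ 0.17961921 -0.76188737  1.00325959] [ 0.31588724  0.61130565 -0.72561743]
top [[447.55089862   0.         279.65486293]
 [  0.         447.55089862 213.78733023]
 [  0.           0.           1.        ]] [0.42297488 0.00152662 1.03418724] [ 0.17438909 -0.01095993 -0.98461583]
```

View pics/side0.png

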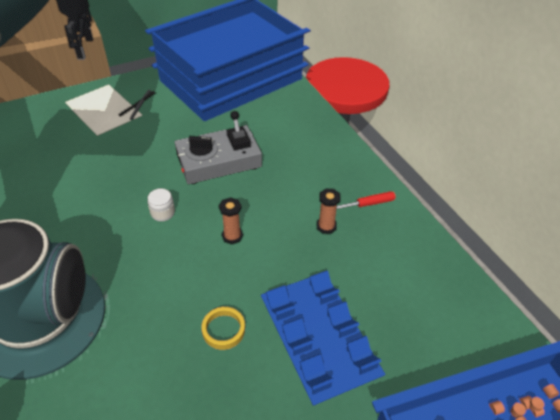

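View pics/top0.png

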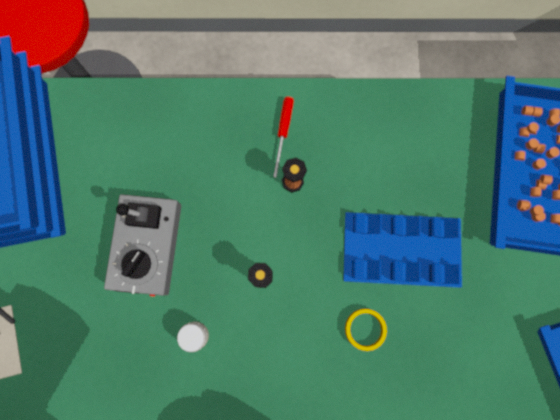

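The side and top views show two bobbins (top-view tops at about (260,275) and (294,169)) and the cradle at (403,250). The unit is at (143,247) with its knob at (136,263) and toggle ball at (122,209). The tape is at (367,330), the tin at (192,338) and the driver at (283,137), close to the far bobbin.

```bash
cat > meas.py <<'E'
from h import *
def bobbins(d,z=0.11):
    # orange winding-end dots on top of the flanges
    h=cv2.cvtColor(d['pixels'],cv2.COLOR_RGB2HSV)
    m=cv2.inRange(h,(8,120,120),(24,255,255)); m[:,490:]=0
    n,_,s,c=cv2.connectedComponentsWithStats(m)
    return [(s[i,4],c[i].round(1),onz(d,*c[i],z).round(4)) for i in range(1,n) if s[i,4]>15]
E
python3 - <<'E'
from meas import *
d=cam('top'); h=cv2.cvtColor(d['pixels'],cv2.COLOR_RGB2HSV)
for b in bobbins(d): print('bob',b)
s=cam('side')
for b in bobbins(s): print('bobside',b)
def rect(m,z,name):
    c=max(cv2.findContours(m,0,2)[0],key=cv2.contourArea); r=cv2.minAreaRect(c); b=cv2.boxPoints(r)
    P=np.array([onz(d,*p,z) for p in b]); print(name,r,'\n',P.round(3), P.mean(0).round(4),'sides',np.linalg.norm(P[1]-P[0]).round(3),np.linalg.norm(P[2]-P[1]).round(3))
    e=P[1]-P[0] if np.linalg.norm(P[1]-P[0])<np.linalg.norm(P[2]-P[1]) else P[2]-P[1]
    print(' yaw short',np.degrees(np.arctan2(e[1],e[0]))%180)
b=cv2.inRange(h,(100,120,60),(125,255,255)); b[:,:330]=0; b[:,480:]=0; b[:200]=0; b[300:]=0
rect(b,0.006,'cradle@6mm'); rect(b,0.039,'cradle@39')
g=cv2.inRange(h,(0,0,70),(180,45,190)); g[:,:95]=0; g[:,190:]=0; g[:185]=0; g[305:]=0
g=cv2.morphologyEx(g,cv2.MORPH_CLOSE,np.ones((25,25)));rect(g,0.06,'unit')
for nm,lo,hi in [('tape',(22,120,120),(32,255,255)),('red',(0,150,120),(6,255,255))]:
    m=cv2.inRange(h,lo,hi); m[:,:200]=0; m[:,480:]=0; ys,xs=np.nonzero(m); print(nm,len(xs),onz(d,xs.mean(),ys.mean(),0.02).round(3),onz(d,xs.min(),ys.min(),.02).round(3),onz(d,xs.max(),ys.max(),.02).round(3))
print('tin',onz(d,193,338,.06).round(3),'driver tip',onz(d,276,177,.005).round(3))
big=np.hstack([cv2.resize(d['pixels'][190:300,95:195],None,fx=4,fy=4,interpolation=2),cv2.resize(d['pixels'][140:230,250:340],None,fx=4,fy=4,interpolation=2)[:440,:360]]) if 0 else cv2.resize(d['pixels'][185:300,95:195],None,fx=5,fy=5,interpolation=2)
cv2.imwrite('pics/unit.png',big[:,:,::-1])
E
```

```text
bob (np.int32(68), array([294.2, 168.9]), array([ 0.6839, -0.0402,  0.11  ]))
bob (np.int32(46), array([295.1, 184.4]), array([ 0.65  , -0.0418,  0.11  ]))
bob (np.int32(83), array([259.7, 274.5]), array([0.4605, 0.0326, 0.11  ]))
bobside (np.int32(42), array([329.6, 195.4]), array([ 0.6823, -0.0386,  0.11  ]))
bobside (np.int32(45), array([229.6, 205. ]), array([0.4595, 0.034 , 0.11  ]))
bobside (np.int32(296), array([327. , 217.3]), array([ 0.6425, -0.0958,  0.11  ]))
bobside (np.int32(295), array([230.7, 227.1]), array([ 0.4359, -0.0289,  0.11  ]))
bobside (np.int32(726), array([223. , 327.5]), array([ 0.326 , -0.2534,  0.11  ]))
cradle@6mm ((403.0027770996094, 249.447509765625), (119.67646026611328, 69.21997833251953), 3.012787342071533) 
 [[ 0.45  -0.15   0.006]
 [ 0.61  -0.163  0.006]
 [ 0.594 -0.443  0.006]
 [ 0.434 -0.422  0.006]] [ 0.5219 -0.2943  0.006 ] sides 0.16 0.28
 yaw short 175.32770525722907
cradle@39 ((403.0027770996094, 249.447509765625), (119.67646026611328, 69.21997833251953), 3.012787342071533) 
 [[ 0.449 -0.145  0.039]
 [ 0.604 -0.158  0.039]
 [ 0.588 -0.428  0.039]
 [ 0.434 -0.408  0.039]] [ 0.5187 -0.2848  0.039 ] sides 0.155 0.271
 yaw short 175.32770525722907
unit ((142.5229949951172, 244.75946044921875), (64.33910369873047, 98.51170349121094), 8.32564926147461) 
 [[0.433 0.368 0.06 ]
 [0.647 0.35  0.06 ]
 [0.626 0.208 0.06 ]
 [0.413 0.231 0.06 ]] [0.5298 0.2894 0.06  ] sides 0.214 0.143
 yaw short 81.4054350081244
tape 687 [ 0.375 -0.17   0.02 ] [0.719 0.045 0.02 ] [ 0.299 -0.241  0.02 ]
red 379 [ 0.839 -0.024  0.02 ] [ 0.889 -0.007  0.02 ] [ 0.788 -0.042  0.02 ]
tin [0.331 0.174 0.06 ] driver tip [ 0.694 -0.002  0.005]
```

View pics/unit.png

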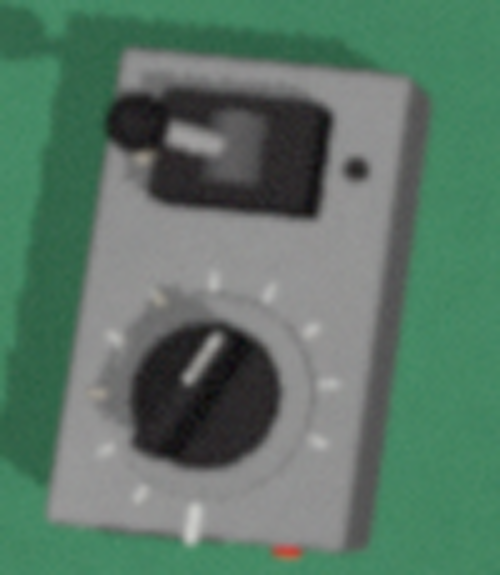

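The crop shows the pointer line running up-right on the knob and the long zero tick towards the robot at zoom (192,523). The ball is at zoom (137,122) and leans left, so the toggle is on.

```bash
python3 - <<'E'
from meas import *
d=cam('top'); s=cam('side'); h=cv2.cvtColor(d['pixels'],cv2.COLOR_RGB2HSV)
b=cv2.inRange(h,(100,120,60),(125,255,255)); b[:,:330]=0; b[:,480:]=0; b[:200]=0; b[300:]=0
near=np.array([onz(d,c,np.nonzero(b[:,c])[0].max()+.5,.006) for c in range(352,452)])
left=np.array([onz(d,np.nonzero(b[r])[0].min()-.5,r,.006) for r in range(222,276)])
def fit(P):
    v=cv2.fitLine(P[:,:2].astype(np.float32),cv2.DIST_HUBER,0,.001,.001).ravel(); return v[2:],v[:2]
p1,v1=fit(near);p2,v2=fit(left)
a1=np.degrees(np.arctan2(v1[0],-v1[1]));a2=np.degrees(np.arctan2(v2[1],v2[0]));print('edge angles near',a1,a2)
A=np.array([v1,-v2]).T; t=np.linalg.solve(A,p2-p1); c0=p1+t[0]*v1
def axes(a): a=np.radians(a); return np.array([np.cos(a),np.sin(a)]),np.array([-np.sin(a),np.cos(a)])
y=(np.degrees(np.arctan2(v1[1],v1[0]))+90+90)%180-90; print('corner',c0,'yaw',y)
ex,ey=axes(y)
C=c0+.08*ex-.135*ey; print('cradle',C,[ (C+k*.088*ey).round(4) for k in(-1,0,1)])
for nm,k in [('left bay',1)]: pass
# check: project far-right corner
for q in [C+.08*ex+.135*ey,C+.08*ex-.135*ey,C-.08*ex-.135*ey]: print('px',proj(d,[*q,.006]).round(1),proj(s,[*q,.006]).round(1))
kc=onz(d,136.2,264,.074); ball=onz(d,122.4,209.4,.130)
Z=lambda u,v:(95+u/5,185+v/5)
l1=onz(d,*Z(217,337),.104);l2=onz(d,*Z(187,383),.104)
print('knob',kc,'ball',ball,'line',l1,l2,np.degrees(np.arctan2(*(l1-l2)[1::-1])))
tick=onz(d,*Z(192,523),.06);print('tick dir',np.degrees(np.arctan2(*(tick-kc)[1::-1])))
e1=onz(d,*Z(428,95),.06);e1=onz(d,*Z(410,85),.06);e2=onz(d,*Z(345,548),.06);e3=onz(d,*Z(125,52),.06);e4=onz(d,*Z(50,520),.06)
print('unit corners',e1,e2,e3,e4,np.mean([e1,e2,e3,e4],0)); 
for a,bb in [(e2,e1),(e4,e3)]: print(np.degrees(np.arctan2(*(bb-a)[1::-1])),np.linalg.norm(bb-a))
# side: dark ball
print('side proj of knob/ball',proj(s,[*kc[:2],.074]),proj(s,ball))
big=cv2.resize(s['pixels'][100:190,165:270],None,fx=6,fy=6,interpolation=2); cv2.imwrite('pics/unit_s.png',big[:,:,::-1])
E
```

```text
edge angles near 176.74152 -3.1716409
corner [ 0.44973502 -0.15351422] yaw -3.258484
cradle [ 0.5219322  -0.29284322] [array([ 0.5169, -0.3807], dtype=float32), array([ 0.5219, -0.2928], dtype=float32), array([ 0.5269, -0.205 ], dtype=float32)]
px [344.9 211.8] [325.5 271.6]
px [460.2 218. ] [386.3 374.3]
px [461.4 287.2] [313.4 405.2]
knob [0.48520497 0.29680096 0.074     ] ball [0.5930405  0.31347337 0.13      ] line [0.50718602 0.284262   0.104     ] [0.4882244  0.29564928 0.104     ] -30.986642700763444
tick dir 172.06634331225217
unit corners [0.6226036  0.21803312 0.06      ] [0.42078072 0.23855542 0.06      ] [0.63782134 0.34472199 0.06      ] [0.43311363 0.36486637 0.06      ] [0.52857982 0.29154423 0.06      ]
-5.806150090274501 0.20286359364276343
-5.620128541553571 0.2056964797486219
side proj of knob/ball [201.10198287 146.18556891] [235.0761327 115.1007707]
```

View pics/unit_s.png

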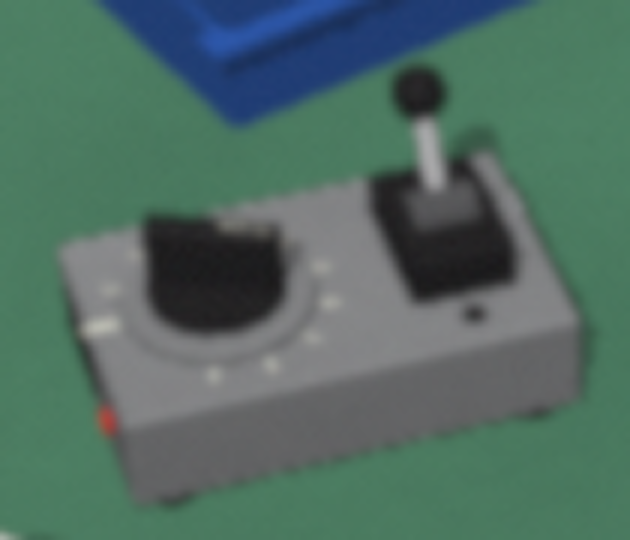

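>>> step_arm --pt "0 0 0" --pt "0 0 0" --pt "0 0 0" --pt "0 0 0" --roll '[-0.373, -0.373, -0.373, -0.373]' --fingers -1 --squeeze 40

```text
time_s: 0.8
ee_pos: [0.2917, 0.6087, 0.25]
orientation: [-180.0, -0.0, 176.6]
force: [-0.5, 0.7, 0.1]
finger_gap: 0.998
grip_force: 0.0
```

>>> step_arm --pt "-0.33 -0.5 0" --pt "-0.33 -1 0" --pt "-0.33 -1 0" --roll '[0, 0, 0]'

```text
time_s: 1.18
ee_pos: [0.3193, 0.5049, 0.2507]
orientation: [180.0, 0.0, 176.5]
force: [0.6, 0.8, -0.1]
finger_gap: 1.001
grip_force: 0.0
```

>>> step_arm --pt "-0.33 -0.5 0" --pt "-0.33 -1 0" --pt "-0.33 -1 0" --roll '[0, 0, 0]'

```text
time_s: 1.55
ee_pos: [0.3466, 0.4038, 0.2506]
orientation: [180.0, 0.0, 176.5]
force: [0.5, 1.1, -0.4]
finger_gap: 1.001
grip_force: 0.0
```

>>> step_arm --pt "-0.33 -0.5 0" --pt "-0.33 -1 0" --pt "-0.33 -1 0" --roll '[0, 0, 0]'

```text
time_s: 1.92
ee_pos: [0.3741, 0.3026, 0.2505]
orientation: [180.0, 0.0, 176.6]
force: [-0.7, 0.2, 0.6]
finger_gap: 0.999
grip_force: 0.0
```

>>> step_arm --pt "-0.33 -0.5 0" --pt "-0.33 -1 0" --pt "-0.33 -1 0" --roll '[0, 0, 0]'

```text
time_s: 2.3
ee_pos: [0.4016, 0.2011, 0.2504]
orientation: [180.0, 0.0, 176.6]
force: [-0.2, 0.1, 0.3]
finger_gap: 0.999
grip_force: 0.0
```

>>> step_arm --pt "-0.33 -0.5 0" --pt "-0.33 -1 0" --pt "-0.33 -1 0" --roll '[0, 0, 0]'

```text
time_s: 2.68
ee_pos: [0.4291, 0.0995, 0.2502]
orientation: [180.0, 0.0, 176.6]
force: [0.0, 0.2, 0.6]
finger_gap: 0.995
grip_force: 0.0
```

>>> step_arm --pt "-0.33 -0.5 0" --pt "-0.33 -0.65 0" --pt "-0.33 -0.65 0" --pt "-0.33 -0.65 0" --roll '[0, 0, 0, 0]'

```text
time_s: 3.18
ee_pos: [0.4576, 0.0349, 0.2501]
orientation: [180.0, -0.0, 176.8]
force: [-0.6, 0.2, -0.5]
finger_gap: 1.002
grip_force: 0.0
```

```bash
python3 - <<'E'
from meas import *
s=cam('side')
for b in bobbins(s): 
    if b[0]<200: print(b)
w=cam('wrist'); save(w,'w1.png')
E
```

```text
(np.int32(42), array([329.6, 195.4]), array([ 0.6823, -0.0386,  0.11  ]))
(np.int32(46), array([229.5, 205. ]), array([0.4592, 0.034 , 0.11  ]))
```

View pics/w1.png

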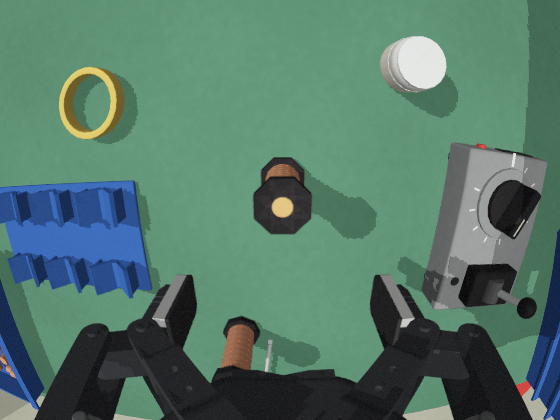

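The wrist view shows bobbin A centred between the open fingers at about (282,206), flange flats roughly square to the pads. It hasn't moved.

>>> step_arm --pt "-0.02 -0.01 0.5" --pt "-0.02 -0.01 0.9" --pt "-0.02 -0.01 0.9" --roll '[0, 0, 0]'

```text
time_s: 3.65
ee_pos: [0.4583, 0.033, 0.1578]
orientation: [-180.0, -0.2, 176.8]
force: [0.1, 0.3, 0.3]
finger_gap: 0.998
grip_force: 0.0
```

>>> step_arm --pt "0 0 0.3" --pt "0 0 0.57" --pt "0 0 0.57" --pt "0 0 0.57" --roll '[0, 0, 0, 0]'

```text
time_s: 4.15
ee_pos: [0.4604, 0.0326, 0.1053]
orientation: [180.0, 0.1, 176.8]
force: [-0.4, -0.4, 0.1]
finger_gap: 1.0
grip_force: 0.0
```

>>> step_arm --pt "0 0 0" --pt "0 0 0" --pt "0 0 0" --pt "0 0 0" --pt "0 0 0" --roll '[0, 0, 0, 0, 0]' --fingers 1 --squeeze 20

```text
time_s: 4.78
ee_pos: [0.46, 0.0324, 0.104]
orientation: [180.0, 0.1, 176.8]
force: [-0.0, 0.7, 5.6]
finger_gap: 0.584
grip_force: 21.7
```

>>> step_arm --pt "0 0 0" --pt "0 0 0" --pt "0 0 0" --pt "0 0 0" --roll '[0, 0, 0, 0]'

```text
time_s: 5.28
ee_pos: [0.46, 0.0324, 0.104]
orientation: [180.0, 0.1, 176.8]
force: [-0.4, 1.4, 6.0]
finger_gap: 0.581
grip_force: 21.7
```

>>> step_arm --pt "-0.14 0 -0.02" --pt "-0.28 0 -0.03" --pt "-0.42 0 -0.015" --pt "-0.55 0 0.014" --pt "-0.55 0 0.014" --roll '[0, 0, 0, 0, 0]'

```text
time_s: 5.9
ee_pos: [0.5168, 0.0293, 0.1033]
orientation: [180.0, 0.2, 176.8]
force: [-0.6, 0.8, 17.5]
finger_gap: 0.58
grip_force: 24.2
```

>>> step_arm --pt "-0.13 0 0.05" --pt "-0.26 0 0.12" --pt "-0.37 0 0.2" --pt "-0.47 0 0.29" --pt "-0.47 0 0.29" --roll '[0, 0, 0, 0, 0]'

```text
time_s: 6.52
ee_pos: [0.5662, 0.0264, 0.0761]
orientation: [180.0, 0.6, 176.8]
force: [13.9, -1.4, 23.5]
finger_gap: 0.577
grip_force: 28.9
```

```bash
python3 - <<'E'
from meas import *
s=cam('side'); cv2.imwrite('pics/s2.png',cv2.resize(s['pixels'][130:290,170:370],None,fx=3,fy=3)[:,:,::-1])
E
```

```text
(no output)
```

View pics/s2.png

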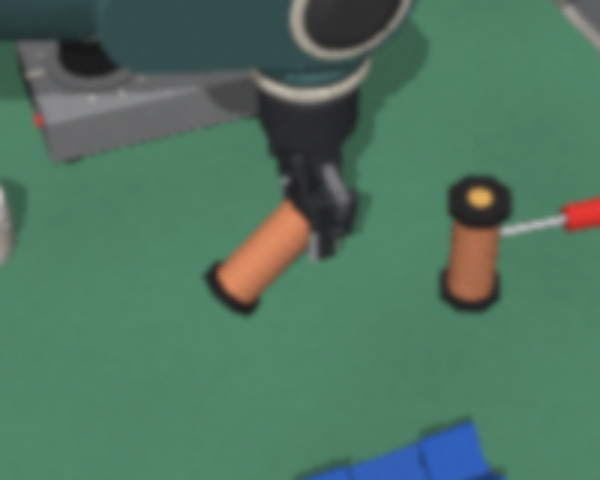

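The bobbin is tipping about its lower flange as planned, roughly 55° over. I'll lay it down the rest of the way.

>>> step_arm --pt "-0.09 0 0.11" --pt "-0.16 0 0.22" --pt "-0.21 0 0.33" --pt "-0.25 0 0.45" --pt "-0.25 0 0.45" --roll '[0, 0, 0, 0, 0]'

```text
time_s: 7.2
ee_pos: [0.5858, 0.0252, 0.026]
orientation: [-180.0, -0.2, 176.8]
force: [-1.0, -0.4, -0.3]
finger_gap: 0.579
grip_force: 20.7
```

>>> step_arm --pt "0 0 0" --pt "0 0 0" --pt "0 0 0" --pt "0 0 0" --roll '[0, 0, 0, 0]' --fingers -0.7

```text
time_s: 7.7
ee_pos: [0.5864, 0.0253, 0.0278]
orientation: [-180.0, 0.0, 176.8]
force: [1.0, -1.3, -0.3]
finger_gap: 0.85
grip_force: 0.0
```

>>> step_arm --pt "0 0 -0.4" --pt "0 0 -0.8" --pt "0.25 0 -1" --pt "0.55 0 -1" --pt "0.55 0 -1" --roll '[0, 0, 0, 0, 0]'

```text
time_s: 8.32
ee_pos: [0.5305, 0.0285, 0.1281]
orientation: [180.0, 0.1, 176.8]
force: [-0.3, 0.2, 0.6]
finger_gap: 0.85
grip_force: 0.0
```

```bash
cat > lying.py <<'E'
from meas import *
def lying(d,x0,x1,y0,y1,z=0.025):
    # winding of a lying bobbin: copper mask inside a window, ends intersected with plane z of axis (silhouette)
    h=cv2.cvtColor(d['pixels'],cv2.COLOR_RGB2HSV); m=cv2.inRange(h,(4,80,60),(22,255,255))
    P=cv2.findContours(m,0,1)[0]; out=[]
    for c in P:
        if cv2.contourArea(c)<80: continue
        r=cv2.minAreaRect(c); p=onz(d,*r[0],z)
        if x0<p[0]<x1 and y0<p[1]<y1:
            b=np.array([onz(d,*q,z) for q in cv2.boxPoints(r)]); e=[b[1]-b[0],b[2]-b[1]]; L=[np.linalg.norm(v) for v in e]; v=e[int(np.argmax(L))]
            out.append((p.round(4),(np.degrees(np.arctan2(v[1],v[0]))+90)%180-90,np.round(L,3)))
    return out
E
python3 - <<'E'
from lying import *
print(arm.get_obs()['ee_pos'])
for n in ('top','side','wrist'):
    d=cam(n)
    print(n,lying(d,.4,.65,-.06,.12))
save(d,'w2.png')
E
```

```text
[0.53045592 0.02847483 0.12814247]
top []
side [(array([0.5562, 0.0282, 0.025 ]), np.float64(-4.643942158974085), array([0.099, 0.053]))]
wrist [(array([0.5581, 0.0268, 0.025 ]), np.float64(-6.189182353364913), array([0.1  , 0.038])), (array([0.4974, 0.0311, 0.025 ]), np.float64(86.75376061734968), array([0.019, 0.004]))]
```

View pics/w2.png

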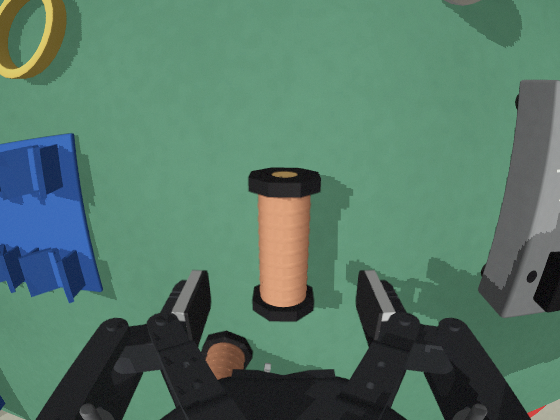

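The wrist view shows bobbin A lying flat along the bay direction, winding from about (285,196) to (283,303), with the near end face at (285,174).

```bash
python3 - <<'E'
from lying import *
d=cam('wrist')
print('cam',-d['R'].T@d['t'])
print('dot',onz(d,285,174,.025),'near flange lower corner',onz(d,285,168,.0),'near flange top inner',onz(d,285,196,.05), 'far flange inner top',onz(d,283,286,.05),'far flange outer top',onz(d,283,320,.05))
for z in (.025,.044): print(lying(d,.4,.65,-.06,.12,z)[0],lying(cam('side'),.4,.65,-.06,.12,z)[0])
E
```

```text
cam [0.44678204 0.03326055 0.25320953]
dot [0.49752002 0.03175158 0.025     ] near flange lower corner [0.49820239 0.03185715 0.        ] near flange top inner [0.5066098  0.03110573 0.05      ] far flange inner top [0.57488104 0.02590581 0.05      ] far flange outer top [0.6067713  0.02408698 0.05      ]
(array([0.5582, 0.0268, 0.025 ]), np.float64(-6.190674474182629), array([0.1  , 0.038])) (array([0.5562, 0.0282, 0.025 ]), np.float64(-4.643942158974085), array([0.099, 0.053]))
(array([0.5489, 0.0274, 0.044 ]), np.float64(-6.190674474182629), array([0.091, 0.035])) (array([0.5489, 0.0129, 0.044 ]), np.float64(-4.64394215897407), array([0.097, 0.052]))
```

>>> step_arm --pt "-0.215 0 0.2" --pt "-0.215 0 0.6" --pt "-0.215 0 1" --pt "-0.215 0 1" --pt "-0.215 0 1" --roll '[0, 0, 0, 0, 0]'

```text
time_s: 9.25
ee_pos: [0.5537, 0.0271, 0.029]
orientation: [180.0, 0.1, 176.8]
force: [-0.1, -0.2, 0.9]
finger_gap: 0.85
grip_force: 0.0
```

>>> step_arm --pt "0 0 0.01" --pt "0 0 0.01" --pt "0 0 0.01" --pt "0 0 0.01" --pt "0 0 0.01" --roll '[0, 0, 0, 0, 0]' --fingers 1 --squeeze 60

```text
time_s: 9.88
ee_pos: [0.5535, 0.0272, 0.0281]
orientation: [180.0, 0.1, 176.8]
force: [-2.5, 0.8, 7.8]
finger_gap: 0.43
grip_force: 59.3
```

>>> step_arm --pt "0 0 0" --pt "0 0 0" --pt "0 0 -0.2" --pt "0 0 -0.5" --pt "0 0 -0.7" --roll '[0, 0, 0, 0, 0]'

```text
time_s: 10.5
ee_pos: [0.5534, 0.0272, 0.0992]
orientation: [180.0, 0.1, 176.8]
force: [-0.1, 0.2, -1.8]
finger_gap: 0.427
grip_force: 60.4
```

```bash
python3 - <<'E'
from lying import *
o=arm.get_obs();print(o['ee_pos'],o['orientation'],o['finger_gap'],o['wrist_torque'])
d=cam('wrist'); save(d,'w3.png')
E
```

```text
[0.55336091 0.02715936 0.09922331] [1.79993094e+02 1.18145581e-01 1.76782221e+02] 0.4266198789308118 [0.0182393  0.00289127 0.01160762]
```

View pics/w3.png

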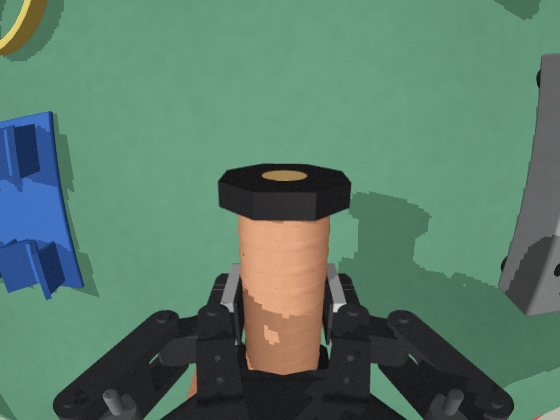

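The bobbin is held level and square between the pads. Carrying it to the left bay.

>>> step_arm --pt "0.04 -0.3 -0.2" --pt "0.04 -0.7 -0.2" --pt "0.04 -1 -0.2" --pt "0.04 -1 -0.2" --roll '[0, 0, 0, 0]'

```text
time_s: 11.05
ee_pos: [0.543, -0.074, 0.1165]
orientation: [-180.0, -0.0, 176.7]
force: [0.2, 0.7, -2.1]
finger_gap: 0.425
grip_force: 60.8
```

>>> step_arm --pt "0.04 -0.4 0" --pt "0.04 -0.8 0" --pt "0.04 -1 0" --pt "0.04 -1 0" --roll '[0, 0, 0, 0]'

```text
time_s: 11.55
ee_pos: [0.5337, -0.1724, 0.1164]
orientation: [180.0, -0.0, 176.7]
force: [-0.2, 0.3, -2.2]
finger_gap: 0.42
grip_force: 60.9
```

>>> step_arm --pt "0.04 -0.2 0" --pt "0.04 -0.33 0" --pt "0.04 -0.33 0" --pt "0.04 -0.33 0" --roll '[0, 0, 0, 0]'

```text
time_s: 12.05
ee_pos: [0.5279, -0.2046, 0.1166]
orientation: [180.0, -0.0, 176.8]
force: [-0.2, -0.2, -1.8]
finger_gap: 0.424
grip_force: 60.9
```

```bash
python3 - <<'E'
from lying import *
o=arm.get_obs();print(o['ee_pos'],o['orientation'],o['finger_gap'])
d=cam('wrist'); save(d,'w4.png')
for u,v in [(285,175)]: print(onz(d,u,v,o['ee_pos'][2]-.003))
E
```

```text
[ 0.52790271 -0.20456758  0.11658527] [ 1.79990239e+02 -1.83517433e-03  1.76777586e+02] 0.424293791317135
[ 0.47175182 -0.20048916  0.11358527]
```

View pics/w4.png

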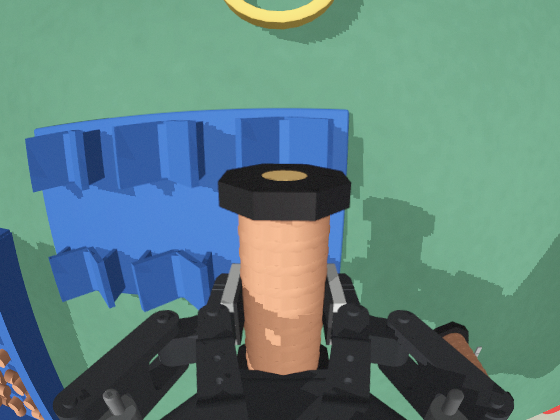

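The held bobbin is over the right-hand (image) V at about (283,140), and its measured middle is (0.527,-0.201). Lowering.

>>> step_arm --pt "0 0 0.2" --pt "0 0 0.4" --pt "0 0 0.55" --pt "0 0 0.66" --pt "0 0 0.67" --roll '[0, 0, 0, 0, 0]'

```text
time_s: 12.72
ee_pos: [0.5277, -0.204, 0.0496]
orientation: [179.9, -0.1, 176.8]
force: [-9.4, 10.2, 14.1]
finger_gap: 0.425
grip_force: 63.1
```

>>> step_arm --pt "0 0 0" --pt "0 0 0" --pt "0 0 0" --pt "0 0 0" --roll '[0, 0, 0, 0]' --fingers -0.4

```text
time_s: 13.22
ee_pos: [0.5279, -0.2049, 0.0496]
orientation: [-180.0, 0.0, 176.8]
force: [0.8, -0.5, 0.0]
finger_gap: 0.696
grip_force: 0.0
```

>>> step_arm --pt "0 0 -0.3" --pt "0 0 -0.6" --pt "0 0 -1" --pt "0 0 -1" --roll '[0, 0, 0, 0]'

```text
time_s: 13.72
ee_pos: [0.529, -0.2053, 0.153]
orientation: [-179.9, 0.3, 176.8]
force: [0.8, -0.0, -0.5]
finger_gap: 0.698
grip_force: 0.0
```

```bash
python3 - <<'E'
from lying import *
o=arm.get_obs();print(o['ee_pos'],o['orientation'],o['finger_gap'])
d=cam('wrist'); s=cam('side'); t=cam('top')
for b in bobbins(s):
    if b[0]<60: print(b)
for z in (.047,.066): print([lying(x,.4,.65,-.3,-.1,z) for x in (d,s,t)])
a=np.hstack([cv2.resize(d['pixels'],(400,300)),cv2.resize(s['pixels'][250:400,220:420],(400,300))]);cv2.imwrite('pics/p5.png',a[:,:,::-1])
E
```

```text
[ 0.528977   -0.20534348  0.15298583] [-179.89420161    0.27110657  176.78033312] 0.6981053698058154
[[(array([ 0.5311, -0.2041,  0.047 ]), np.float64(-1.526792795351497), array([0.037, 0.099]))], [(array([ 0.5314, -0.2037,  0.047 ]), np.float64(-4.089168053507848), array([0.098, 0.046]))], []]
[[(array([ 0.5238, -0.2038,  0.066 ]), np.float64(-1.5267927953515112), array([0.034, 0.091]))], [(array([ 0.5245, -0.2148,  0.066 ]), np.float64(-4.089168053507876), array([0.096, 0.045]))], []]
```

View pics/p5.png

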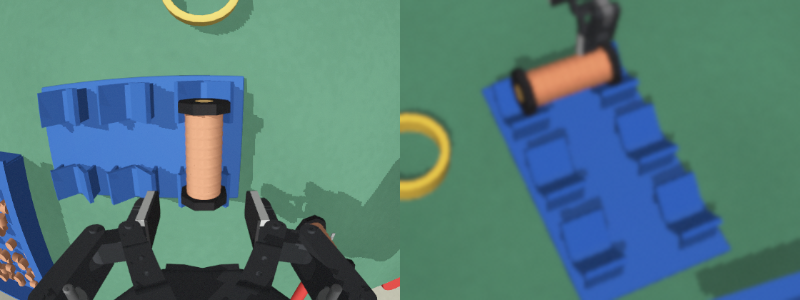

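Bobbin A is seated in the left bay, measured at about (0.525,-0.204) and aligned with it. Next is bobbin B.

>>> step_arm --pt "0 0 -0.4" --pt "0 0 -0.9" --pt "-0.1 0.1 -0.95" --pt "-0.4 0.5 -0.95" --pt "-0.7 0.85 -0.95" --roll '[0, 0, 0, 0, 0]' --fingers -1

```text
time_s: 14.5
ee_pos: [0.6031, -0.1226, 0.2427]
orientation: [180.0, -0.1, 176.8]
force: [-0.2, -0.8, -0.6]
finger_gap: 0.997
grip_force: 0.0
```

>>> step_arm --pt "-0.4 0.5 0" --pt "-0.75 0.88 0" --pt "-0.75 0.88 0" --pt "-0.75 0.88 0" --roll '[0, 0, 0, 0]'

```text
time_s: 15.0
ee_pos: [0.682, -0.0401, 0.2427]
orientation: [-180.0, -0.1, 176.8]
force: [0.3, -0.7, 0.2]
finger_gap: 0.998
grip_force: 0.0
```

```bash
python3 - <<'E'
from lying import *
o=arm.get_obs();print(o['ee_pos'],o['orientation'])
d=cam('wrist'); save(d,'w6.png')
for n in ('wrist','side','top'):
    print(n,[b for b in bobbins(cam(n)) if .55<b[2][0]<.8])
E
```

```text
[ 0.68195852 -0.04012683  0.24267377] [-1.79992171e+02 -1.45912002e-01  1.76808016e+02]
wrist [(np.int32(224), array([282. , 171.3]), array([ 0.6516, -0.0397,  0.11  ]))]
side [(np.int32(42), array([329.6, 195.4]), array([ 0.6823, -0.0386,  0.11  ])), (np.int32(307), array([326.9, 217.4]), array([ 0.642, -0.096,  0.11 ]))]
top []
```

View pics/w6.png

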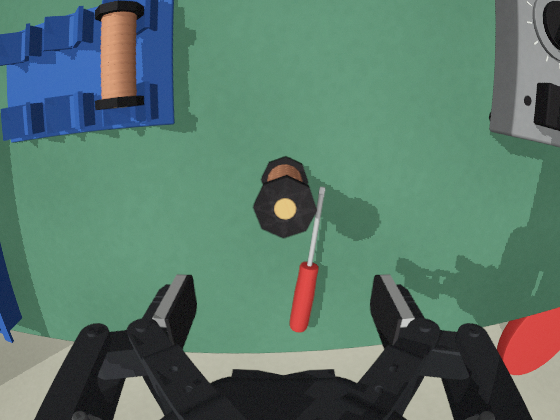

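The wrist view shows bobbin B unmoved, top at (285,208), with the driver tip beside it at (321,189). Its octagon is turned relative to the pads, so I'll measure that angle.

```bash
python3 - <<'E'
from meas import *
d=cam('wrist'); g=d['pixels'].max(2)
m=(g<60).astype(np.uint8)*255; m[:,:240]=0;m[:,330:]=0;m[:165]=0;m[245:]=0
h=cv2.cvtColor(d['pixels'],cv2.COLOR_RGB2HSV)
c=max(cv2.findContours(m,0,1)[0],key=cv2.contourArea)
P=np.array([onz(d,*p[0],.11)[:2] for p in c]); C=np.array([.683,-.040])
q=P-C; r=np.hypot(*q.T); a=np.degrees(np.arctan2(q[:,1],q[:,0]))
i=np.argsort(a)
# support width by direction: minima = flats
for t in range(-60,61,5):
    n=np.array([-np.sin(np.radians(t)),np.cos(np.radians(t))]); s=q@n; print(t,round((s.max())*1e3,1),round(-s.min()*1e3,1))
print(onz(d,285,208.5,.11))
E
```

```text
-60 26.5 37.5
-55 26.7 36.6
-50 26.8 35.4
-45 26.6 34.0
-40 26.5 32.2
-35 26.2 30.3
-30 25.8 28.1
-25 26.3 26.5
-20 27.0 24.7
-15 27.5 24.9
-10 27.7 24.9
-5 27.7 24.8
0 27.6 24.7
5 27.2 24.5
10 26.6 24.1
15 25.8 23.6
20 27.9 24.0
25 30.1 24.6
30 32.1 24.9
35 33.8 25.1
40 35.2 25.1
45 36.5 25.1
50 37.5 24.9
55 38.3 24.6
60 38.7 24.2
[ 0.68423614 -0.03950607  0.11      ]
```

>>> step_arm --pt "-0.015 0 0.3" --pt "-0.015 0 0.6" --pt "-0.015 0 0.7" --pt "-0.015 0 0.7" --roll '[-0.15, -0.303, -0.303, -0.303]'

```text
time_s: 15.75
ee_pos: [0.6837, -0.0406, 0.1748]
orientation: [180.0, -0.0, -165.3]
force: [-0.0, -0.6, 0.6]
finger_gap: 0.998
grip_force: 0.0
```

>>> step_arm --pt "0 0 0.3" --pt "0 0 0.6" --pt "0 0 0.68" --pt "0 0 0.68" --roll '[0, 0, 0, 0]'

```text
time_s: 16.25
ee_pos: [0.6842, -0.0404, 0.1078]
orientation: [-180.0, 0.0, -165.1]
force: [0.2, 0.4, 0.3]
finger_gap: 1.002
grip_force: 0.0
```

>>> step_arm --pt "0 0 0" --pt "0 0 0" --pt "0 0 0" --pt "0 0 0" --pt "0 0 0" --roll '[0, 0, 0, 0, 0]' --fingers 1 --squeeze 60

```text
time_s: 16.88
ee_pos: [0.6844, -0.0403, 0.1083]
orientation: [-180.0, 0.1, -165.0]
force: [-0.3, 1.1, 6.5]
finger_gap: 0.565
grip_force: 62.4
```

>>> step_arm --pt "0 0 0" --pt "0 0 0" --pt "0 0 -0.2" --pt "0 0 -0.4" --pt "0 0 -0.5" --roll '[0, 0, 0, 0, 0]'

```text
time_s: 17.5
ee_pos: [0.6843, -0.0404, 0.1592]
orientation: [-179.9, 0.1, -165.0]
force: [0.5, -0.2, -3.2]
finger_gap: 0.569
grip_force: 63.3
```

>>> step_arm --pt "0.3 0.08 0" --pt "0.6 0.16 0" --pt "0.97 0.26 0" --pt "0.97 0.26 0" --roll '[0.15, 0.303, 0.303, 0.303]'

```text
time_s: 18.0
ee_pos: [0.5819, -0.0402, 0.1574]
orientation: [-180.0, 0.0, 176.8]
force: [-0.6, 0.2, -3.3]
finger_gap: 0.572
grip_force: 63.2
```

>>> step_arm --pt "0.4 -0.02 0" --pt "0.8 -0.05 0" --pt "1 -0.06 0" --pt "1 -0.06 0" --roll '[0, 0, 0, 0]'

```text
time_s: 18.5
ee_pos: [0.4831, -0.0407, 0.1574]
orientation: [-180.0, 0.1, 176.8]
force: [0.8, -0.8, -2.4]
finger_gap: 0.571
grip_force: 63.2
```

>>> step_arm --pt "0 0 0.2" --pt "0 0 0.4" --pt "0 0 0.48" --pt "0 0 0.51" --pt "0 0 0.51" --roll '[0, 0, 0, 0, 0]'

```text
time_s: 19.12
ee_pos: [0.4847, -0.0405, 0.1083]
orientation: [180.0, 0.2, 176.8]
force: [-8.8, 3.8, 33.0]
finger_gap: 0.572
grip_force: 66.9
```

```bash
python3 - <<'E'
from meas import *
s=cam('side'); cv2.imwrite('pics/s7.png',cv2.resize(s['pixels'][130:290,170:370],None,fx=3,fy=3)[:,:,::-1])
E
```

```text
(no output)
```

View pics/s7.png

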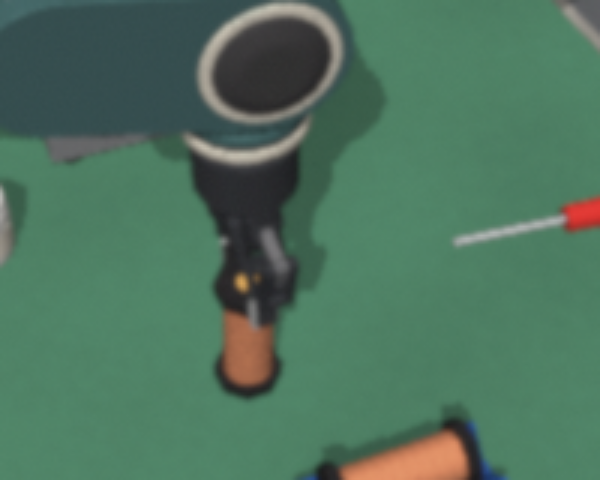

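Bobbin B stands upright on clear bench, gripped by its top flange. I'll lower the grip force and tip it like A.

>>> step_arm --pt "0 0 -0.02" --pt "0 0 -0.02" --pt "0 0 -0.02" --roll '[0, 0, 0]' --squeeze 20

```text
time_s: 19.55
ee_pos: [0.4839, -0.0405, 0.1083]
orientation: [180.0, 0.0, 176.8]
force: [-4.6, 2.7, 13.7]
finger_gap: 0.565
grip_force: 65.0
```

>>> step_arm --pt "-0.14 0 -0.02" --pt "-0.28 0 -0.03" --pt "-0.42 0 -0.015" --pt "-0.55 0 0.014" --pt "-0.55 0 0.014" --roll '[0, 0, 0, 0, 0]'

```text
time_s: 20.18
ee_pos: [0.5404, -0.0438, 0.1085]
orientation: [180.0, 0.2, 176.8]
force: [-5.8, 2.2, 24.5]
finger_gap: 0.572
grip_force: 66.1
```

>>> step_arm --pt "-0.13 0 0.05" --pt "-0.26 0 0.12" --pt "-0.37 0 0.2" --pt "-0.49 0 0.3" --pt "-0.49 0 0.3" --roll '[0, 0, 0, 0, 0]'

```text
time_s: 20.8
ee_pos: [0.5953, -0.0477, 0.0848]
orientation: [-179.9, 1.1, 176.8]
force: [21.0, -4.1, 53.6]
finger_gap: 0.569
grip_force: 98.3
```

>>> step_arm --pt "-0.09 0 0.11" --pt "-0.16 0 0.22" --pt "-0.21 0 0.33" --pt "-0.25 0 0.48" --pt "-0.25 0 0.49" --roll '[0, 0, 0, 0, 0]'

```text
time_s: 21.42
ee_pos: [0.6131, -0.0479, 0.0264]
orientation: [-180.0, 0.0, 176.8]
force: [4.0, -0.4, 3.5]
finger_gap: 0.566
grip_force: 47.3
```

>>> step_arm --pt "0 0 0" --pt "0 0 0" --pt "0 0 0" --pt "0 0 0" --roll '[0, 0, 0, 0]' --fingers -0.7

```text
time_s: 21.92
ee_pos: [0.612, -0.0479, 0.0273]
orientation: [180.0, 0.0, 176.8]
force: [0.2, 0.3, -0.8]
finger_gap: 0.848
grip_force: 0.0
```

>>> step_arm --pt "0 0 -0.4" --pt "0 0 -0.8" --pt "0.25 0 -1" --pt "0.45 0 -1" --pt "0.45 0 -1" --roll '[0, 0, 0, 0, 0]'

```text
time_s: 22.55
ee_pos: [0.5665, -0.0453, 0.1277]
orientation: [-180.0, 0.0, 176.8]
force: [-0.8, -0.6, -0.2]
finger_gap: 0.852
grip_force: 0.0
```

```bash
python3 - <<'E'
from lying import *
o=arm.get_obs();print(o['ee_pos'],o['orientation'])
d=cam('wrist'); save(d,'w8.png')
print(bobbins(d,.025)); print(lying(d,.4,.75,-.1,.1,.044))
E
```

```text
[ 0.56648444 -0.04530846  0.12766701] [-1.79995030e+02  4.38621001e-02  1.76775397e+02]
[(np.int32(33), array([58. ,  4.1]), array([ 0.3705, -0.2184,  0.025 ])), (np.int32(107), array([79.6, 11.3]), array([ 0.3846, -0.1953,  0.025 ])), (np.int32(1648), array([ 81.8, 188.9]), array([ 0.531 , -0.2112,  0.025 ])), (np.int32(93), array([286.9, 165.8]), array([ 0.5262, -0.0402,  0.025 ])), (np.int32(575), array([305.6, 241.4]), array([ 0.5858, -0.0289,  0.025 ]))]
[(array([ 0.5779, -0.0454,  0.044 ]), np.float64(-7.14443571102538), array([0.092, 0.035])), (array([ 0.5223, -0.0404,  0.044 ]), np.float64(86.79682437496075), array([0.016, 0.003]))]
```

View pics/w8.png

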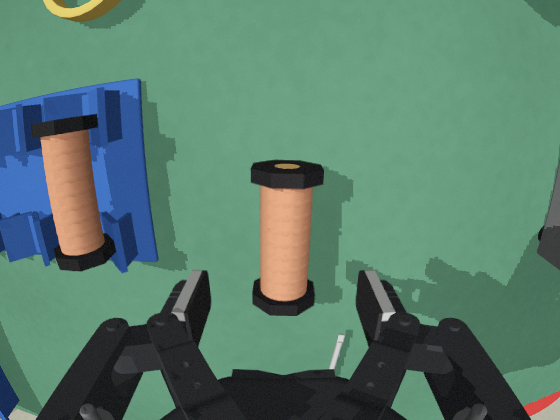

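The wrist view shows bobbin B lying flat, near face centre at (287,166), and A seated in its bay. Grasping B at its middle.

>>> step_arm --pt "-0.145 0.01 0.2" --pt "-0.145 0.01 0.6" --pt "-0.145 0.01 0.99" --pt "-0.145 0.01 0.99" --pt "-0.145 0.01 0.99" --roll '[0, 0, 0, 0, 0]'

```text
time_s: 23.22
ee_pos: [0.5826, -0.0452, 0.0296]
orientation: [-180.0, 0.1, 176.8]
force: [0.6, 0.4, 1.5]
finger_gap: 0.849
grip_force: 0.0
```

>>> step_arm --pt "0 0 0" --pt "0 0 0" --pt "0 0 0" --pt "0 0 0" --pt "0 0 0" --roll '[0, 0, 0, 0, 0]' --fingers 1 --squeeze 60

```text
time_s: 23.85
ee_pos: [0.5823, -0.0452, 0.0298]
orientation: [-180.0, 0.1, 176.8]
force: [-2.0, 0.0, 8.3]
finger_gap: 0.425
grip_force: 59.3
```

>>> step_arm --pt "0 0 0" --pt "0 0 0" --pt "0 0 -0.3" --pt "0 0 -0.6" --pt "0 0 -1" --roll '[0, 0, 0, 0, 0]'

```text
time_s: 24.48
ee_pos: [0.5811, -0.0451, 0.1289]
orientation: [180.0, -0.1, 176.8]
force: [1.1, 0.6, -2.5]
finger_gap: 0.422
grip_force: 60.9
```

>>> step_arm --pt "0 0 -0.2" --pt "0.1 -0.3 -0.2" --pt "0.15 -0.7 -0.2" --pt "0.17 -1 -0.2" --pt "0.17 -1 -0.2" --roll '[0, 0, 0, 0, 0]'

```text
time_s: 25.1
ee_pos: [0.5585, -0.1456, 0.1476]
orientation: [-180.0, -0.0, 176.7]
force: [-0.8, 0.2, -3.0]
finger_gap: 0.424
grip_force: 61.1
```

>>> step_arm --pt "0.07 -0.4 0" --pt "0.14 -0.8 0" --pt "0.17 -1 0" --pt "0.17 -1 0" --roll '[0, 0, 0, 0]'

```text
time_s: 25.6
ee_pos: [0.5363, -0.2433, 0.1478]
orientation: [180.0, -0.0, 176.7]
force: [-0.1, 0.7, -3.2]
finger_gap: 0.426
grip_force: 61.3
```

>>> step_arm --pt "0.07 -0.3 0" --pt "0.11 -0.51 0" --pt "0.11 -0.51 0" --pt "0.11 -0.51 0" --roll '[0, 0, 0, 0]'

```text
time_s: 26.1
ee_pos: [0.5228, -0.2927, 0.1481]
orientation: [180.0, -0.0, 176.8]
force: [0.4, 0.8, -2.3]
finger_gap: 0.422
grip_force: 61.3
```

```bash
python3 - <<'E'
from lying import *
o=arm.get_obs();print(o['ee_pos'],o['orientation'],o['finger_gap'])
d=cam('wrist'); 
print([b for b in bobbins(d,o['ee_pos'][2]-.003)])
E
```

```text
[ 0.52280791 -0.29266784  0.14808903] [ 1.79976633e+02 -5.55414560e-03  1.76783586e+02] 0.42185670351246574
[(np.int32(764), array([378.1,  26. ]), array([ 0.4068, -0.2483,  0.1451])), (np.int32(154), array([424.8,   9.8]), array([ 0.3977, -0.227 ,  0.1451])), (np.int32(27), array([291.1, 172.9]), array([ 0.466 , -0.2861,  0.1451])), (np.int32(563), array([379. , 233.7]), array([ 0.495 , -0.2485,  0.1451])), (np.int32(81), array([  6.2, 272.1]), array([ 0.5123, -0.4654,  0.1451])), (np.int32(285), array([ 29.3, 285.3]), array([ 0.5206, -0.4463,  0.1451])), (np.int32(288), array([247.8, 322.1]), array([ 0.5395, -0.3111,  0.1451])), (np.int32(173), array([ 52.9, 298.7]), array([ 0.5288, -0.429 ,  0.1451])), (np.int32(99), array([ 14.9, 312.5]), array([ 0.5439, -0.4752,  0.1451])), (np.int32(86), array([ 41.8, 317.8]), array([ 0.5449, -0.4476,  0.1451])), (np.int32(133), array([ 18.7, 337.8]), array([ 0.5676, -0.4864,  0.1451])), (np.int32(102), array([  4.2, 340.5]), array([ 0.5744, -0.5096,  0.1451])), (np.int32(39), array([ 42.2, 338. ]), array([ 0.563 , -0.4576,  0.1451])), (np.int32(107), array([ 56.1, 354.8]), array([ 0.5772, -0.4517,  0.1451])), (np.int32(80), array([ 28.7, 366. ]), array([ 0.5974, -0.4944,  0.1451])), (np.int32(76), array([  7.6, 369.1]), array([ 0.6101, -0.5318,  0.1451])), (np.int32(100), array([ 44.6, 371.7]), array([ 0.5996, -0.4772,  0.1451])), (np.int32(29), array([ 78. , 366.9]), array([ 0.5856, -0.4355,  0.1451])), (np.int32(57), array([ 63.3, 373.3]), array([ 0.5961, -0.4552,  0.1451])), (np.int32(21), array([ 70. , 380.4]), array([ 0.6031, -0.4524,  0.1451])), (np.int32(221), array([ 35.1, 394. ]), array([ 0.6354, -0.5121,  0.1451])), (np.int32(34), array([ 49.6, 388.2]), array([ 0.6201, -0.4842,  0.1451]))]
```

>>> step_arm --pt "0 0 0.3" --pt "0 0 0.55" --pt "0 0 0.75" --pt "0 0 0.9" --pt "0 0 0.965" --roll '[0, 0, 0, 0, 0]'

```text
time_s: 26.78
ee_pos: [0.5226, -0.2928, 0.0524]
orientation: [180.0, -0.1, 176.8]
force: [-29.9, 20.4, 55.2]
finger_gap: 0.427
grip_force: 67.3
```

>>> step_arm --pt "0 0 0" --pt "0 0 0" --pt "0 0 0" --pt "0 0 0" --roll '[0, 0, 0, 0]' --fingers -0.4

```text
time_s: 27.28
ee_pos: [0.5227, -0.2933, 0.0519]
orientation: [-180.0, 0.0, 176.8]
force: [0.1, 0.2, -0.7]
finger_gap: 0.699
grip_force: 0.0
```

>>> step_arm --pt "0 0 -0.3" --pt "0 0 -0.6" --pt "0 0 -1" --pt "0 0 -1" --roll '[0, 0, 0, 0]'

```text
time_s: 27.78
ee_pos: [0.5237, -0.2939, 0.1553]
orientation: [-179.9, 0.3, 176.8]
force: [-0.4, -0.1, -0.7]
finger_gap: 0.701
grip_force: 0.0
```

>>> step_arm --pt "0 0 -0.3" --pt "0 0 -0.7" --pt "0 0.4 -1" --pt "0 0.8 -1" --pt "0 1 -1" --roll '[0, 0, 0, 0, 0]'

```text
time_s: 28.4
ee_pos: [0.5282, -0.1919, 0.2513]
orientation: [180.0, -0.0, 176.8]
force: [0.7, -0.6, -0.6]
finger_gap: 0.704
grip_force: 0.0
```

```bash
python3 - <<'E'
from lying import *
o=arm.get_obs();print(o['ee_pos'],o['orientation'],o['finger_gap'])
d=cam('wrist'); s=cam('side')
for n,x in (('w',d),('s',s)): print(n,lying(x,.4,.65,-.4,-.1,.066 if n=='w' else .05))
a=np.hstack([cv2.resize(d['pixels'],(400,300)),cv2.resize(s['pixels'][250:400,220:420],(400,300))]);cv2.imwrite('pics/p9.png',a[:,:,::-1])
E
```

```text
[ 0.52820595 -0.19192159  0.25131254] [ 1.79994120e+02 -7.36847961e-03  1.76836311e+02] 0.7040604492679381
w [(array([ 0.5207, -0.2867,  0.066 ]), np.float64(-2.9535589512124005), array([0.037, 0.09 ])), (array([ 0.5254, -0.2032,  0.066 ]), np.float64(-2.163757629819486), array([0.035, 0.091]))]
s [(array([ 0.5261, -0.2926,  0.05  ]), np.float64(-3.6110218750740586), array([0.097, 0.045])), (array([ 0.5309, -0.2047,  0.05  ]), np.float64(-4.067622164167773), array([0.097, 0.047]))]
```

View pics/p9.png

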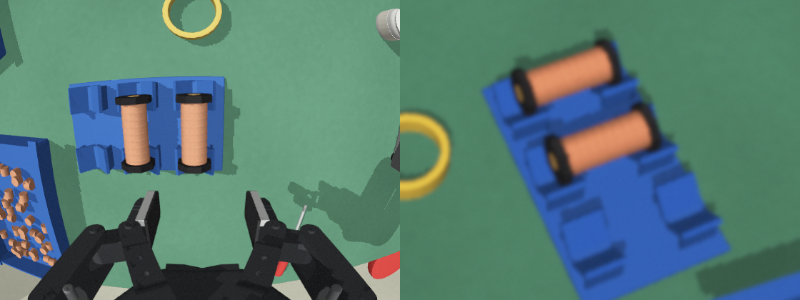

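Both bobbins are seated, measured at about (0.525,-0.204) and (0.521,-0.29) along the bays, and the bench holds no third one. Next I move to the toggle's +y side with the fingers shut.

>>> step_arm --pt "-0.03 0.4 0" --pt "-0.06 0.8 0" --pt "-0.07 1 0" --roll '[0, 0.043, 0.043]' --fingers 1 --squeeze 40

```text
time_s: 28.88
ee_pos: [0.541, -0.0933, 0.251]
orientation: [-180.0, -0.1, 174.2]
force: [-0.5, -0.4, -0.7]
finger_gap: 0.062
grip_force: 0.0
```

>>> step_arm --pt "0 0.5 0" --pt "0 1 0" --pt "0 1 0" --roll '[0, 0, 0]'

```text
time_s: 29.25
ee_pos: [0.5512, 0.0073, 0.2512]
orientation: [-180.0, -0.0, 174.4]
force: [-0.7, -1.1, -0.6]
finger_gap: -0.001
grip_force: 0.0
```

>>> step_arm --pt "0 0.5 0" --pt "0 1 0" --pt "0 1 0" --roll '[0, 0, 0]'

```text
time_s: 29.62
ee_pos: [0.5614, 0.1062, 0.2511]
orientation: [-180.0, -0.0, 174.4]
force: [0.6, -0.1, -0.5]
finger_gap: 0.002
grip_force: 0.0
```

>>> step_arm --pt "0 0.5 0" --pt "0 1 0" --pt "0 1 0" --roll '[0, 0, 0]'

```text
time_s: 30.0
ee_pos: [0.5716, 0.2053, 0.2509]
orientation: [-180.0, -0.1, 174.3]
force: [-0.1, -0.6, -0.0]
finger_gap: 0.006
grip_force: 0.0
```

>>> step_arm --pt "0 0.5 0" --pt "0 0.7 0" --pt "0 0.7 0" --roll '[0, 0, 0]'

```text
time_s: 30.38
ee_pos: [0.5786, 0.2736, 0.2512]
orientation: [-180.0, -0.0, 174.2]
force: [-0.1, -0.4, 0.2]
finger_gap: 0.002
grip_force: 0.0
```

```bash
python3 - <<'E'
from lying import *
o=arm.get_obs();print(o['ee_pos'],o['orientation'],o['finger_gap'])
d=cam('wrist'); save(d,'w10.png')
E
```

```text
[0.57858839 0.2735698  0.25120938] [-1.79953913e+02 -3.32521644e-02  1.74232164e+02] 0.0015263582140840417
```

View pics/w10.png

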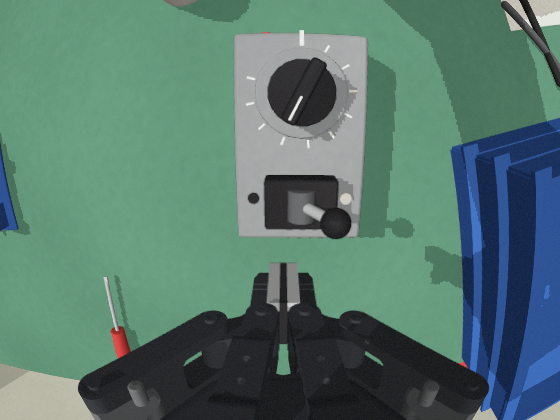

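The wrist view shows the unit square to the camera, ball at (336,223), knob disc at (302,92), and the bar running from (290,122) to (320,62). The bin stack on the right is clear.

```bash
python3 - <<'E'
from lying import *
d=cam('wrist')
print('ball',onz(d,336,222,.13)); print('knob disc',onz(d,302,92.5,.074))
a=onz(d,291,122,.104);b=onz(d,300.5,97,.104);print('line',a,b,np.degrees(np.arctan2(*(a-b)[1::-1])))
a=onz(d,293,122,.104);b=onz(d,319,63,.104);print('bar',a,b,(a+b)/2,np.degrees(np.arctan2(*(a-b)[1::-1])),np.linalg.norm(a-b))
print('block',onz(d,266,178,.085),onz(d,337,178,.085),onz(d,301,205,.085))
E
```

```text
ball [0.59237318 0.31518246 0.13      ]
knob disc [0.48564102 0.29977833 0.074     ]
line [0.51028571 0.28653762 0.104     ] [0.49010744 0.29640301 0.104     ] -26.054565025617958
bar [0.51044645 0.28819113 0.104     ] [0.46268315 0.31439665 0.104     ] [0.4865648  0.30129389 0.104     ] -28.751548977673668 0.054479923866167144
block [0.5603095  0.25897255 0.085     ] [0.56673048 0.32446823 0.085     ] [0.58965905 0.28880379 0.085     ]
```

>>> step_arm --pt "-0.1 0.4 0" --pt "-0.1 0.88 0" --pt "-0.1 0.88 0.3" --pt "-0.1 0.88 0.7" --roll '[0, 0, 0, 0]'

```text
time_s: 30.98
ee_pos: [0.5977, 0.3598, 0.1819]
orientation: [180.0, 0.1, 174.2]
force: [0.9, 0.1, -0.8]
finger_gap: -0.0
grip_force: 0.0
```

>>> step_arm --pt "0 0 0.3" --pt "0 0 0.52" --pt "0 0 0.52" --pt "0 0 0.52" --roll '[0, 0, 0, 0]'

```text
time_s: 31.48
ee_pos: [0.5976, 0.3606, 0.1313]
orientation: [179.9, 0.1, 174.2]
force: [-0.2, 0.9, 0.3]
finger_gap: -0.0
grip_force: 0.0
```

>>> step_arm --pt "0 -0.15 0" --pt "0 -0.3 0" --pt "0 -0.42 0" --pt "0 -0.54 0" --pt "0 -0.6 0" --roll '[0, 0, 0, 0, 0]'

```text
time_s: 32.1
ee_pos: [0.5909, 0.3, 0.1297]
orientation: [-180.0, -0.0, 174.2]
force: [0.1, 1.4, 1.4]
finger_gap: -0.003
grip_force: 0.6
```

>>> step_arm --pt "0 -0.05 0" --pt "0 -0.1 0" --pt "0 -0.1 0" --roll '[0, 0, 0]'

```text
time_s: 32.48
ee_pos: [0.5899, 0.2908, 0.1296]
orientation: [-180.0, -0.0, 174.2]
force: [-0.4, 0.1, -1.2]
finger_gap: -0.004
grip_force: 0.0
```

```bash
python3 - <<'E'
from lying import *
o=arm.get_obs();print(o['ee_pos'],o['orientation'],o['force'])
d=cam('wrist');s=cam('side')
a=np.hstack([cv2.resize(d['pixels'],(400,300)),cv2.resize(s['pixels'][85:190,160:300],(400,300))]);cv2.imwrite('pics/p11.png',a[:,:,::-1])
E
```

```text
[0.58991345 0.29080368 0.12956456] [-1.79981605e+02 -1.40906707e-02  1.74191322e+02] [-0.38534389  0.14758722 -1.15956128]
```

View pics/p11.png

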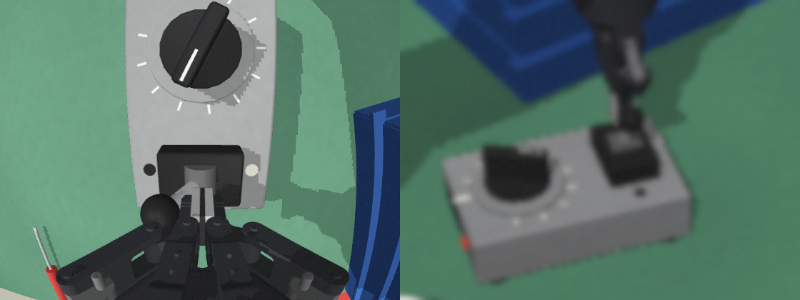

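The toggle has swung over, with the ball at about (158,210) in the left crop. I'll push a few more millimetres to reach the stop.

>>> step_arm --pt "0 -0.03 0" --pt "0 -0.05 0" --pt "0 -0.05 0" --roll '[0, 0, 0]'

```text
time_s: 32.95
ee_pos: [0.5895, 0.2884, 0.1297]
orientation: [179.7, 0.0, 174.3]
force: [4.0, 21.4, -5.3]
finger_gap: -0.002
grip_force: 10.7
```

>>> step_arm --pt "0 -0.03 0" --pt "0 -0.03 0" --pt "0 -0.03 0" --roll '[0, 0, 0]'

```text
time_s: 33.33
ee_pos: [0.5894, 0.2878, 0.1299]
orientation: [179.5, 0.1, 174.3]
force: [10.1, 42.2, -11.9]
finger_gap: -0.001
grip_force: 20.8
```

>>> step_arm --pt "0 -0.03 0" --pt "0 -0.03 0" --pt "0 -0.03 0" --roll '[0, 0, 0]'

```text
time_s: 33.7
ee_pos: [0.5892, 0.2872, 0.1299]
orientation: [179.2, 0.1, 174.4]
force: [14.8, 62.9, -16.5]
finger_gap: -0.002
grip_force: 31.4
```

>>> step_arm --pt "0 0.3 0" --pt "0 0.4 -0.3" --pt "0 0.4 -0.8" --pt "0 0.4 -1" --pt "0 0.4 -1" --roll '[0, 0, 0, 0, 0]'

```text
time_s: 34.33
ee_pos: [0.5932, 0.32, 0.231]
orientation: [179.9, 0.1, 174.2]
force: [-0.8, -0.8, -0.3]
finger_gap: 0.003
grip_force: 0.0
```

>>> step_arm --pt "0.4 0 0" --pt "0.8 0 0" --pt "1 0 0" --pt "1 0 0" --pt "1 0 0" --roll '[0.17, 0.34, 0.51, 0.68, 0.85]'

```text
time_s: 34.95
ee_pos: [0.4928, 0.3297, 0.2277]
orientation: [-179.9, -0.0, 122.9]
force: [-0.2, -0.3, 0.7]
finger_gap: -0.004
grip_force: 0.0
```

>>> step_arm --pt "0 0 0" --pt "0 0 0" --pt "0 0 0" --pt "0 0 0" --pt "0 0 0" --roll '[0.17, 0.34, 0.51, 0.68, 0.85]' --fingers -0.2

```text
time_s: 35.58
ee_pos: [0.493, 0.3296, 0.2275]
orientation: [-179.9, 0.1, 71.9]
force: [-0.2, 0.3, 0.4]
finger_gap: 0.604
grip_force: 0.0
```

>>> step_arm --pt "0 0 0" --pt "0 0 0" --pt "0 0 0" --pt "0 0 0" --pt "0 0 0" --roll '[0.17, 0.34, 0.51, 0.68, 0.85]'

```text
time_s: 36.2
ee_pos: [0.493, 0.3296, 0.2275]
orientation: [180.0, 0.2, 20.9]
force: [-0.2, 0.2, 0.4]
finger_gap: 0.598
grip_force: 0.0
```

>>> step_arm --pt "0 0 0" --pt "0 0 0" --pt "0 0 0" --pt "0 0 0" --pt "0 0 0" --roll '[0.17, 0.34, 0.51, 0.68, 0.828]'

```text
time_s: 36.83
ee_pos: [0.4931, 0.3296, 0.2274]
orientation: [179.9, 0.1, -28.8]
force: [-0.1, 0.3, 1.6]
finger_gap: 0.596
grip_force: 0.0
```

```bash
python3 - <<'E'
from lying import *
o=arm.get_obs();print(o['ee_pos'],o['orientation'],o['joints'],o['finger_gap'])
y=np.radians(o['orientation'][2]); d=np.array([.4855,.298])-o['ee_pos'][:2]
print('offsets',(d@[np.cos(y),np.sin(y)]/.1).round(3),(d@[np.sin(y),-np.cos(y)]/.1).round(3),(o['ee_pos'][2]-.097)/.1)
w=cam('wrist');s=cam('side')
a=np.hstack([cv2.resize(w['pixels'],(400,300)),cv2.resize(s['pixels'][85:190,160:300],(400,300))]);cv2.imwrite('pics/p12.png',a[:,:,::-1])
E
```

```text
[0.49305099 0.32962773 0.22744523] [ 1.79865167e+02  7.30564878e-02 -2.88032496e+01] [ 3.13021463e+01 -3.06726976e+00  9.46217463e+01 -3.86692924e-03
  8.85988277e+01  1.50105410e+02] 0.5964085316381338
offsets 0.086 0.314 1.3044523176135225
```

View pics/p12.png

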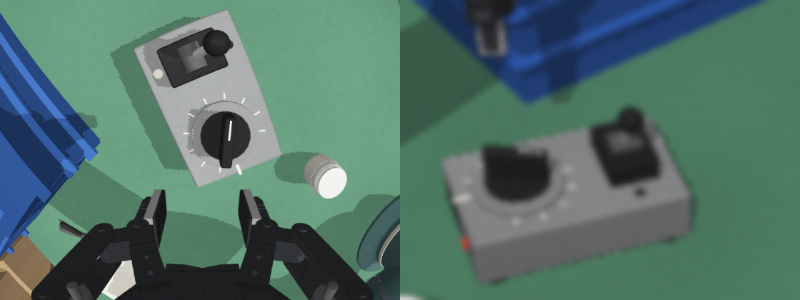

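The toggle now leans to the off side (ball near the black dot), and the bar lies in line with the open pads. Moving down to grip the knob.

>>> step_arm --pt "0.08 0.31 0" --pt "0.08 0.31 0.3" --pt "0.08 0.31 0.7" --pt "0.08 0.31 0.7" --roll '[0, 0, 0, 0]'

```text
time_s: 37.42
ee_pos: [0.4843, 0.2981, 0.1561]
orientation: [179.7, 0.2, -28.3]
force: [0.0, 0.5, 0.3]
finger_gap: 0.598
grip_force: 0.0
```

>>> step_arm --pt "0 0 0.2" --pt "0 0 0.4" --pt "0 0 0.58" --pt "0 0 0.58" --pt "0 0 0.58" --roll '[0, 0, 0, 0, 0]'

```text
time_s: 38.05
ee_pos: [0.4859, 0.2991, 0.1022]
orientation: [-180.0, -0.0, -28.5]
force: [0.1, 0.1, -0.4]
finger_gap: 0.597
grip_force: 0.0
```

>>> step_arm --pt "0 0 0" --pt "0 0 0" --pt "0 0 0" --pt "0 0 0" --pt "0 0 0" --roll '[0, 0, 0, 0, 0]' --fingers 1 --squeeze 30

```text
time_s: 38.67
ee_pos: [0.486, 0.2995, 0.1024]
orientation: [-179.9, -0.0, -28.5]
force: [0.5, 5.3, 4.0]
finger_gap: 0.158
grip_force: 32.8
```

>>> step_arm --pt "0 0 0" --pt "0 0 0" --pt "0 0 0" --roll '[0, 0, -0.1]'

```text
time_s: 39.05
ee_pos: [0.486, 0.2995, 0.1024]
orientation: [-179.9, -0.0, -22.4]
force: [1.2, 7.1, 2.5]
finger_gap: 0.152
grip_force: 32.7
```

>>> step_arm --pt "0 0 0" --pt "0 0 0" --pt "0 0 0" --pt "0 0 0" --pt "0 0 0" --roll '[-0.16, -0.32, -0.48, -0.64, -0.8]'

```text
time_s: 39.67
ee_pos: [0.486, 0.3001, 0.1024]
orientation: [-179.9, -0.1, 25.9]
force: [1.8, 13.0, 1.5]
finger_gap: 0.156
grip_force: 32.5
```

>>> step_arm --pt "0 0 0" --pt "0 0 0" --pt "0 0 0" --pt "0 0 0" --pt "0 0 0" --roll '[-0.16, -0.32, -0.48, -0.64, -0.8]'

```text
time_s: 40.3
ee_pos: [0.4856, 0.3006, 0.1024]
orientation: [-180.0, -0.2, 73.9]
force: [-3.0, 16.1, 2.3]
finger_gap: 0.157
grip_force: 32.7
```

>>> step_arm --pt "0 0 0" --pt "0 0 0" --pt "0 0 0" --pt "0 0 0" --pt "0 0 0" --roll '[-0.16, -0.32, -0.48, -0.64, -0.8]'

```text
time_s: 40.92
ee_pos: [0.485, 0.3006, 0.1024]
orientation: [179.9, -0.2, 121.9]
force: [-10.9, 14.3, 6.8]
finger_gap: 0.152
grip_force: 33.1
```

>>> step_arm --pt "0 0 0" --pt "0 0 0" --pt "0 0 0" --pt "0 0 0" --pt "0 0 0" --roll '[-0.16, -0.32, -0.48, -0.64, -0.75]'

```text
time_s: 41.55
ee_pos: [0.4846, 0.3002, 0.1024]
orientation: [179.9, -0.1, 166.8]
force: [-13.3, 9.5, 9.7]
finger_gap: 0.157
grip_force: 33.6
```

>>> step_arm --pt "0 0 0" --pt "0 0 0" --pt "0 0 0" --pt "0 0 0" --roll '[-0.03, -0.06, -0.1, -0.1]'

```text
time_s: 42.05
ee_pos: [0.4846, 0.3001, 0.1024]
orientation: [179.9, -0.1, 172.6]
force: [-13.6, 9.7, 9.9]
finger_gap: 0.158
grip_force: 33.6
```

```bash
python3 - <<'E'
from lying import *
o=arm.get_obs();print(o['ee_pos'],o['orientation'],o['wrist_torque'],o['force'],o['finger_gap'])
E
```

```text
[0.48458562 0.30006191 0.10235926] [ 1.79898490e+02 -1.40200545e-01  1.72591339e+02] [1.65384677 2.36969408 0.09122181] [-13.55996809   9.68385357   9.8952312 ] 0.15764572990208892
```

Turning in small steps until the stop shows up in the torque.

>>> step_arm --pt "0 0 0" --pt "0 0 0" --pt "0 0 0" --roll '[-0.04, -0.04, -0.04]'

```text
time_s: 42.42
ee_pos: [0.4846, 0.3, 0.1024]
orientation: [179.9, -0.1, 174.9]
force: [-13.3, 9.1, 10.3]
finger_gap: 0.162
grip_force: 34.8
```

```bash
python3 -c "
from cell import arm
o=arm.get_obs();print(o['orientation'],o['wrist_torque'])"
```

```text
[ 1.79890078e+02 -1.37254744e-01  1.74924353e+02] [ 1.59382629  2.35405977 -0.48638531]
```

>>> step_arm --pt "0 0 0" --pt "0 0 0" --pt "0 0 0" --roll '[-0.05, -0.05, -0.05]'

```text
time_s: 42.8
ee_pos: [0.4849, 0.2999, 0.1024]
orientation: [179.9, -0.1, 177.9]
force: [-10.0, 8.5, 9.5]
finger_gap: 0.156
grip_force: 55.0
```

```bash
python3 -c "
from cell import arm
o=arm.get_obs();print(o['orientation'],o['wrist_torque'])"
```

```text
[ 1.79883878e+02 -9.45046368e-02  1.77890403e+02] [ 1.47145002  1.88101782 -0.95594308]
```

The torque climbs and the pads begin to slip round the bar, so the stop is reached. Releasing and checking.

>>> step_arm --pt "0 0 0" --pt "0 0 0" --pt "0 0 0" --roll '[0, 0, 0]' --fingers -0.2

```text
time_s: 43.18
ee_pos: [0.4857, 0.2988, 0.1016]
orientation: [-180.0, -0.0, 177.9]
force: [0.5, 0.6, -0.1]
finger_gap: 0.6
grip_force: 0.0
```

>>> step_arm --pt "0 0 -0.3" --pt "0 0 -0.7" --pt "0 0 -1" --pt "0 0 -1" --roll '[0, 0, 0, 0]'

```text
time_s: 43.68
ee_pos: [0.4864, 0.2992, 0.2042]
orientation: [179.9, 0.2, 177.9]
force: [0.4, 0.4, -0.2]
finger_gap: 0.601
grip_force: 0.0
```

>>> step_arm --pt "-0.3 -0.4 -0.5" --pt "-0.6 -0.7 -0.5" --pt "-1 -1 -0.5" --pt "-1 -1 -0.5" --roll '[0, 0.06, 0.06, 0.06]' --fingers 1

```text
time_s: 44.18
ee_pos: [0.5835, 0.1932, 0.2499]
orientation: [-179.9, -0.1, 174.1]
force: [-0.5, -0.6, -0.3]
finger_gap: -0.001
grip_force: 0.0
```

```bash
python3 - <<'E'
from lying import *
o=arm.get_obs();print(o['ee_pos'],o['orientation'])
w=cam('wrist');save(w,'w13.png')
E
```

```text
[0.58349937 0.19317772 0.24994601] [-1.79929262e+02 -9.61685596e-02  1.74145692e+02]
```

View pics/w13.png

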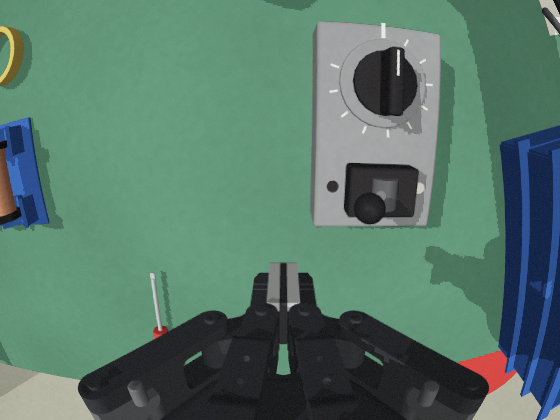

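The pointer line at (398,50)-(397,76) is towards the long tick, and the ball is at (370,208). Checking both angles.

```bash
python3 - <<'E'
from lying import *
w=cam('wrist'); s=cam('side')
a=onz(w,398.3,50,.104);b=onz(w,397.3,75,.104);print('line dir',np.degrees(np.arctan2(*(a-b)[1::-1])),a,b)
p=w['pixels'][35:120,350:425]; cv2.imwrite('pics/k.png',cv2.resize(p,None,fx=7,fy=7,interpolation=2)[:,:,::-1])
g=cv2.cvtColor(w['pixels'],cv2.COLOR_RGB2HSV); m=cv2.inRange(g,(0,0,170),(180,60,255)); m[:, :380]=0;m[:,412:]=0;m[80:]=0;m[:44]=0
ys,xs=np.nonzero(m); P=np.array([onz(w,x,y,.104)[:2] for x,y in zip(xs,ys)],np.float32); v=cv2.fitLine(P,1,0,.001,.001).ravel(); print(len(xs),np.degrees(np.arctan2(v[1],v[0]))%180,xs.mean(),ys.mean())
print('tick',onz(w,383.5,31,.06))
print('ball',onz(w,370,208,.13),'edges',[np.degrees(np.arctan2(*(onz(w,*q,.06)-onz(w,*r,.06))[1::-1])) for q,r in (((320,23),(314,224)),((440,36),(430,226)))])
E
```

```text
line dir 172.26011635785696 [0.45707345 0.30514552 0.104     ] [0.47913675 0.30214681 0.104     ]
74 166.24098 398.18918918918916 59.28378378378378
tick [0.43084761 0.30817392 0.06      ]
ball [0.58634073 0.26518758 0.13      ] edges [np.float64(173.37354032140587), np.float64(175.4247927773731)]
```

View pics/k.png

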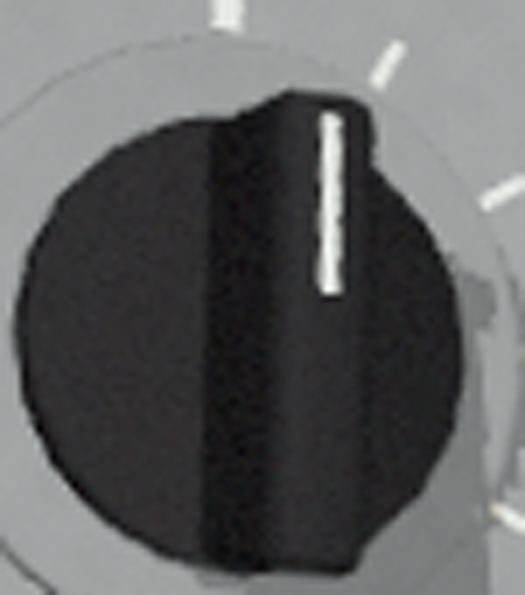

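The pointer is within about 2° of the zero stop. I want a firmer reading of the toggle's off angle before switching it on.

```bash
python3 - <<'E'
from lying import *
w=cam('wrist'); s=cam('side')
def circ(d,x0,x1,y0,y1,r0,r1,f=6):
    g=cv2.cvtColor(d['pixels'],cv2.COLOR_RGB2GRAY)[y0:y1,x0:x1]; g=cv2.resize(g,None,fx=f,fy=f,interpolation=2)
    c=cv2.HoughCircles(g,cv2.HOUGH_GRADIENT,1.5,200,param1=60,param2=15,minRadius=r0*f,maxRadius=r1*f)
    return None if c is None else [(x0+c[0,0,0]/f,y0+c[0,0,1]/f,c[0,0,2]/f)]
cw=circ(w,345,410,180,232,10,20); cs=circ(s,215,265,95,150,3,8); print(cw,cs)
if cw and cs:
    o1,r1=ray(w,*cw[0][:2]); o2,r2=ray(s,*cs[0][:2])
    t=np.linalg.lstsq(np.array([r1,-r2]).T,o2-o1,rcond=None)[0]; print((o1+t[0]*r1).round(4),(o2+t[1]*r2).round(4))
ey=np.array([.101,.995,0]); P=np.array([.5895,.2875,.082])
for a in (-.5,-.4,-.3,.5): 
    q=P+.055*np.sin(a)*ey+[0,0,.055*np.cos(a)]; c=w['R']@q+w['t']; th=np.arctan2(np.hypot(c[0],c[1]),c[2]); u=c[:2]/np.hypot(*c[:2])*th*w['K'][0,0]+w['K'][:2,2]
    print(a,q.round(4),'wrist',u.round(1),'side',proj(s,q).round(1))
E
```

```text
[(np.float32(366.375), np.float32(210.625), np.float32(15.650001))] [(np.float32(243.875), np.float32(141.125), np.float32(7.5749993))]
[0.6112 0.2791 0.0659] [0.6013 0.28   0.0625]
-0.5 [0.5868 0.2613 0.1303] wrist [363.7 210.1] side [240.7 126.8]
-0.4 [0.5873 0.2662 0.1327] wrist [370.2 211.1] side [240.1 124.9]
-0.3 [0.5879 0.2713 0.1345] wrist [376.8 211.9] side [239.5 123.2]
0.5 [0.5922 0.3137 0.1303] wrist [422.2 210.3] side [234.7 115.1]
```

The ball reads about -0.46 rad lean, which is off. The stop force during the push agrees. Now switching on from the -y side.

>>> step_arm --pt "0.02 0 0.3" --pt "0.02 0 0.7" --pt "0.02 0 1" --pt "0.02 0 1" --roll '[0, 0, 0, 0]'

```text
time_s: 44.92
ee_pos: [0.5786, 0.196, 0.1497]
orientation: [-179.9, -0.2, 174.4]
force: [0.6, -0.4, 0.4]
finger_gap: -0.001
grip_force: 0.0
```

>>> step_arm --pt "0 0 0.2" --pt "0 0 0.2" --pt "0 0.15 0.2" --pt "0 0.3 0.2" --pt "0 0.4 0.2" --roll '[0, 0, 0, 0, 0]'

```text
time_s: 45.55
ee_pos: [0.5841, 0.2368, 0.1321]
orientation: [180.0, 0.0, 174.4]
force: [-0.2, -4.1, 2.8]
finger_gap: -0.001
grip_force: 2.5
```

>>> step_arm --pt "0 0.12 0" --pt "0 0.24 0" --pt "0 0.36 0" --pt "0 0.46 0" --pt "0 0.48 0" --roll '[0, 0, 0, 0, 0]'

```text
time_s: 46.18
ee_pos: [0.5886, 0.2838, 0.1314]
orientation: [-180.0, -0.0, 174.4]
force: [0.0, -1.7, -1.0]
finger_gap: -0.002
grip_force: 0.6
```

>>> step_arm --pt "0 0.03 0" --pt "0 0.04 0" --pt "0 0.04 0" --roll '[0, 0, 0]'

```text
time_s: 46.55
ee_pos: [0.5891, 0.2871, 0.1317]
orientation: [180.0, -0.0, 174.3]
force: [0.3, -0.3, -0.5]
finger_gap: 0.005
grip_force: 0.2
```

>>> step_arm --pt "0 0.03 0" --pt "0 0.03 0" --pt "0 0.03 0" --roll '[0, 0, 0]'

```text
time_s: 46.92
ee_pos: [0.5894, 0.2894, 0.1317]
orientation: [-179.9, -0.0, 174.3]
force: [-1.6, -8.0, 0.2]
finger_gap: 0.002
grip_force: 4.0
```

>>> step_arm --pt "0 0.03 0" --pt "0 0.03 0" --pt "0 0.03 0" --roll '[0, 0, 0]'

```text
time_s: 47.3
ee_pos: [0.5896, 0.2902, 0.1316]
orientation: [-179.7, -0.1, 174.2]
force: [-6.1, -27.4, 4.6]
finger_gap: -0.0
grip_force: 13.9
```

>>> step_arm --pt "0 0.03 0" --pt "0 0.03 0" --pt "0 0.03 0" --roll '[0, 0, 0]'

```text
time_s: 47.68
ee_pos: [0.5897, 0.2908, 0.1315]
orientation: [-179.4, -0.1, 174.2]
force: [-11.3, -47.6, 11.2]
finger_gap: 0.002
grip_force: 24.5
```

The on stop is reached. Backing away and checking everything.

>>> step_arm --pt "0 -0.3 0" --pt "0 -0.6 0" --pt "0 -0.8 -0.3" --pt "0 -0.8 -0.8" --pt "0 -0.8 -1" --roll '[0, 0, 0, 0, 0]'

```text
time_s: 48.3
ee_pos: [0.5827, 0.2166, 0.2353]
orientation: [179.9, 0.2, 174.3]
force: [0.3, -0.7, 0.0]
finger_gap: -0.001
grip_force: 0.0
```

>>> step_arm --pt "0 -0.4 -0.3" --pt "0 -0.8 -0.3" --pt "0 -0.8 -0.3" --pt "0 -0.8 -0.3" --roll '[0, 0, 0, 0]'

```text
time_s: 48.8
ee_pos: [0.5741, 0.1372, 0.2613]
orientation: [180.0, -0.0, 174.3]
force: [-0.7, 0.3, 0.9]
finger_gap: -0.001
grip_force: 0.0
```

```bash
python3 - <<'E'
from lying import *
o=arm.get_obs();print(o['ee_pos'],o['force'],np.abs(o['qd']).max())
s=cam('side');w=cam('wrist')
print(lying(s,.4,.65,-.4,-.1,.05),'\n',lying(w,.4,.65,-.4,-.1,.066))
t=cam('top')
m=(t['pixels'].max(2)<50).astype(np.uint8); m[:,:112]=0;m[:,133:]=0;m[:198]=0;m[222:]=0; ys,xs=np.nonzero(m); print('top dark ball',len(xs),xs.mean() if len(xs) else 0,ys.mean() if len(xs) else 0)
a=np.hstack([cv2.resize(t['pixels'][185:300,95:195],(330,380)),cv2.resize(s['pixels'][90:190,160:275],(437,380))]);cv2.imwrite('pics/p14.png',a[:,:,::-1])
E
```

```text
[0.57414846 0.13723209 0.26128164] [-0.66130343  0.28343898  0.90095485] 0.7472766914134348
[(array([ 0.5261, -0.2926,  0.05  ]), np.float64(-3.6110218750740586), array([0.097, 0.045])), (array([ 0.5305, -0.2046,  0.05  ]), np.float64(-4.067565002635519), array([0.098, 0.047]))] 
 [(array([ 0.5362, -0.2441,  0.066 ]), np.float64(-24.678010187845445), array([0.064, 0.018])), (array([ 0.526, -0.186,  0.066]), np.float64(-3.0852047113165497), array([0.052, 0.088]))]
top dark ball 0 0 0
```

```bash
python3 - <<'E'
from lying import *
s=cam('side')['pixels']; r=cv2.imread('pics/side0.png')[:,:,::-1]
for n,p in (('start',r),('now',s)):
    m=(p[105:122,226:245].max(2)<55); ys,xs=np.nonzero(m); print(n,m.sum(),xs.mean()+226 if m.any() else None,ys.mean()+105 if m.any() else None)
print(np.abs(arm.get_obs()['qd']).max())
E
```

```text
start 42 234.33333333333334 115.0
now 52 234.28846153846155 114.71153846153847
0.15801537985444927
```

The toggle ball is back at its starting "on" pixel position and the bobbins haven't moved. Handing in.

```bash
python3 -c "
from cell import arm
print(arm.finish_job())"
```

```text
the job is handed in; nothing more can be done
None
```

The job is handed in, with no verdict returned: both bobbins present lie in the left and middle bays, and the unit was switched off, its knob turned back to the zero stop, and switched on again; I broke the 14-picture limit by viewing 19.

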